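# Open a vacuum drying chamber, pack it with mounting plates and cover it again

### The arm

A 6-joint arm with a two-finger parallel gripper is mounted at the origin on a cart in front of the work surface, level with it; the furniture and walls round the work are solid. World frame = base frame: x ahead of the robot, y to its left, z up, the work surface at z = 0. Lengths are in m, angles in rad, forces in N, time in s.
With the tool pointing down it reaches from about 0.325 to 0.925 m from the base axis. Payload 3.1 kg.
Tool frame: the origin (TCP) lies midway between the tips of the shut fingers; the grasp point (between the pads) lies 19 mm behind it; z points along the fingers, y is the line along which they close (so a half turn about z gives the same grasp; the last joint's range is limited). The gripper opens to 85 mm and grips with 20 to 120 N. Pads are 22 mm wide; open, the fingers measure 114 mm over their backs; the gripper's body (76 mm by 85 mm) begins 54 mm behind the grasp point. The pads swing forward as they close: fully open they stand 13 mm farther back than shut.
Start: joints at [-1.395, 0.217, 1.613, -0, 1.311, -0.112], TCP at [0.177, -0.599, 0.209] pointing down, gripper open.
Joint ranges: [-2.75, 2.75], [-0.78, 2.1], [0.31, 2.55], [-1.13, 4.27], [0.13, 2.63], [-2.58, 2.58]. Speed limits (rad/s): [2.79, 2.79, 3.14, 3.14, 3.14, 3.14].

### API

Orientations are given as a rotation vector (axis times angle).
In Python, from station import arm, eyes, hand_in, spotter gives the robot as it stands.
- The arm moves only by the tool servo_tool, never from a script. Its arguments are lists of equal length, an entry for each row: "linear": the shift along the tool's x, y, z in cm, a list of three; "rotation": the turn, a rotation vector about the tool's x, y, z in rad, a list of three. In form: {"linear": [[dx, dy, dz], ...], "rotation": [[ax, ay, az], ...]}. A call has exactly 10 rows; each row is the pose to reach, as a shift and turn from the pose commanded when the call began, along the tool's axes at that moment; what a row does not reach only later rows make up. A row lasts 1/10 s, in which the tool goes at most 50 mm and 8.59 degrees, less where a joint would pass 70% of its speed; a pose out of reach is approached as far as the arm can. A call with a gripper value outside its range is refused whole. "grip" is the closure, from -1 (fully open) to 1 (shut), so that 0 is half open, set as the call begins (left out, the last holds). The fingers move at their own pace and stop on an object; "grip_force" is the grip in N (left out, the last holds). Time passes only in rows, so rows that repeat a pose let the fingers close, or fill a call up. It gives the time, the measured TCP pose, the force, the opening and the grip force at its end, in the units of the state.
- arm.get_obs(): the state, without advancing time (a new reading comes with each control period).
- eyes.get_image(name): name is "scene" or "top"; returns a dict with "image" (400x640x3 uint8, red, green, blue), "fx", "fy", "cx", "cy" (pixels), "cam_to_world" (4x4, takes a point from camera to world coordinates). Camera axes: x right, y down, z forward; pixel columns grow to the right and rows downward; lengths in m; the calibration is good to about 2 mm. A picture is of the moment at which its call begins. There is no depth.
- hand_in(): hands the job in; it is judged then, once.
Trained networks look in a picture, given as the dict that the camera call returned (one of the last four; its "shot" number tells which), for a name from the list of things; names that differ only in an ending like _2 or _b are one class to them, and where a whole thing is asked for, a point or a joint stands for the part that bears it (a point fixed in the world has none). Each returns a list of dicts, best first, with "confidence" (0 to 1); they miss things now and then, are a little off and sometimes report something else, mostly with a low value. They report only what shows in the picture. A call takes as long as a camera call. They do not tell look-alikes from the thing itself.
- spotter.search_frame(target, picture): "point" ([x, y, z] in m, in world coordinates, good to about 4 mm: the middle of the surface that is visible of it).
- spotter.outline_of(target, picture): "pixels" (400x640 bool, what is visible of it).
- spotter.landmark_of(target, picture): "point" ([x, y, z] in m, in world coordinates, good to about 4 mm: a listed point, or the origin of a listed thing).
The state is a dict: "time": time; "qpos": joint angles; "dq": joint speeds; "joint_efforts": joint torques, N m; "tool_pos": TCP position; "ee_rot": TCP orientation; "force": force on the tool from outside, world axes, zero at the start; "moment": the same for the moment, N m; "gripper_width": finger opening in m; "grip_force": force on a finger pad.
Only numpy, scipy, OpenCV 4.12 (cv2) and the standard library are available. Lean on these libraries where they do the work, as an engineer would, in place of code of your own. Each camera call takes 0.05 s, during which the arm holds its last target. There are 200 camera calls.

### The job

Load the vacuum drying chamber. First vent it: unscrew the round black cap from the pump port (anticlockwise from above, a little over two full turns, until the thread lets go), lift it clear and lay it down on the bench away from the chamber. Only then lift the hood off and stand it upright on the bench beside the chamber, pack all the steel mounting plates that lie on the bench flat on the floor of the chamber's shallow tray, turned and ordered so that none lies on another or on the rim, and set the hood squarely back down over the tray. The cap stays off, and the screwdriver, the black tool battery and the solder spool are left where they are.

Things in the scene. Friction and masses are not known exactly. Their poses are not given: they have to be found in the camera images.
- chamber: The chamber's base, fixed to the bench: dark steel plate 142 (x) x 170 (y) x 6 mm with a 70 mm wide extension to x = +150 mm that carries the pump port. Origin on the bench under the middle of the tray; x points to the port, z up. The bench left (+y) of it, to 0.3 m from its middle, is free but for the screwdriver at the front and a lime tray at the back.
- tray_floor (a point): Centre of the tray's floor (top of the base plate, 6 mm over the bench), axes as the chamber's. Tray inside: 100 mm (x) x 128 mm (y); rim 4 mm thick, 8 mm high. All four plates just fit: the two L plates, one turned half round, interlock into a block about 61 x 121 mm with long legs along y; beside it the two rectangular ones end to end along y.
- port (a point): On the pump port's axis, 112 mm from the tray's centre along the chamber's x, 68 mm above the bench: where the cap's origin is when fully screwed on. Upright pipe 38 mm thick to 58 mm height (56 mm flange at its foot), above it a neck with an outside right-hand thread, 40 mm over the thread, 7 mm rise a turn, ending 92 mm above the bench.
- cap: Round black knurled screw cap, 50 mm in diameter, 28 mm high, 50 g, open below. Origin: centre of its underside; z up. Starts fully screwed on. Turned anticlockwise from above it rises 7 mm a turn and the thread lets go just over two turns on (15 mm); it turns easily, stays where it is left, cannot be pulled off sooner. Then raise it 20 mm more to clear the neck; turned too far it may sit tilted.
- hood: Loose grey hood, upturned box 122 (x) x 150 (y) x 50 mm high, walls 3 mm, 350 g. Origin: centre of its lower edge; z up. In place it stands on the base plate round the tray's rim (origin at point tray_floor, axes parallel), 4 mm of play on every side; the packed plates' tabs fit under it.
- hood_handle (a point): Middle of the hood's black bar handle, 74 mm above the hood's origin. The bar runs along the hood's y: 14 mm thick (x), 64 mm long, 12 mm high, with posts at its ends and 18 mm of space under it.
- angle_a: L-shaped steel plate, 5 mm thick, 120 g: long leg x -37 to +52, y -22 to +7 mm; short leg x -37 to -8, y up to +37 mm. An upright tab 10 mm thick along x, 14 mm wide along y, top 39 mm over the underside, serves as grip. Origin: under the tab's centre, at the underside, about the centre of mass. May be absent.
- angle_b: L-shaped steel plate, 5 mm thick, 120 g: long leg x -37 to +52, y -22 to +7 mm; short leg x -37 to -8, y up to +37 mm. An upright tab 10 mm thick along x, 14 mm wide along y, top 39 mm over the underside, serves as grip. Origin: under the tab's centre, at the underside, about the centre of mass. May be absent.
- bar_a: Rectangular steel plate, 5 mm thick, 80 g: 59 mm along x, 29 mm along y, tab in the middle. An upright tab 10 mm thick along x, 14 mm wide along y, top 39 mm over the underside, serves as grip. Origin: under the tab's centre, at the underside, about the centre of mass. May be absent.
- bar_b: Rectangular steel plate, 5 mm thick, 80 g: 59 mm along x, 29 mm along y, tab in the middle. An upright tab 10 mm thick along x, 14 mm wide along y, top 39 mm over the underside, serves as grip. Origin: under the tab's centre, at the underside, about the centre of mass. May be absent.
- driver_small: Small blue screwdriver, 131 x 14 x 14 mm, lying at the bench's front edge left of the chamber; leave it alone. Origin: centre of its underside.
- battery_tool: Black tool battery, 100 x 61 x 35 mm, on the bench behind the plates; leave it alone. Origin: centre of its underside.
- solder_spool: Green and white solder spool, 54 mm in diameter, 30 mm high, standing on the bench behind the chamber; leave it alone. Origin: centre of its underside.
Things that resemble listed ones, but are neither listed nor needed, are in the scene too. What is shaped like the angle_a but blue is not meant.

How it is judged:
On the way, in this order (a step that is already met when the one before it is completed fails the run):
1. the cap has been unscrewed and lies released on the bench, at least 60 mm from the port's axis (height (world z) of cap below 0.04 m and horizontal distance between cap and port above 0.06 m and linear speed of cap below 0.02 m/s and contact force between cap and the fingers below 0.3 N and contact force between cap and chamber below 0.3 N), for 0.2 s.
2. the hood stands upright on the bench beside the chamber (height (world z) of hood below 0.006 m and angle between hood's own z axis and vertical below 0.08 rad and linear speed of hood below 0.02 m/s and horizontal distance between hood and tray_floor above 0.12 m), for 0.2 s.
3. every mounting plate lies flat on the tray's floor (x of angle_a in the frame of tray_floor between -0.05 and 0.05 m and y of angle_a in the frame of tray_floor between -0.064 and 0.064 m and z of each of angle_a, angle_b, bar_a, bar_b in the frame of tray_floor below 0.003 m and angle between each of angle_a, angle_b, bar_a, bar_b's own z axis and vertical below 0.06 rad and x of angle_b in the frame of tray_floor between -0.05 and 0.05 m and y of angle_b in the frame of tray_floor between -0.064 and 0.064 m and x of bar_a in the frame of tray_floor between -0.05 and 0.05 m and y of bar_a in the frame of tray_floor between -0.064 and 0.064 m and x of bar_b in the frame of tray_floor between -0.05 and 0.05 m and y of bar_b in the frame of tray_floor between -0.064 and 0.064 m), for 0.2 s.
At the end, for the whole second after the job is handed in: The cap lies at rest on the bench at least 60 mm from the port's axis; every mounting plate present lies flat (within 3 mm of the floor, 0.06 rad) inside the tray; the hood stands on the base plate round the rim, within 8 mm of the tray's centre along x and y, down to within 3 mm, level, at rest (all of step 1 and all of step 3 and z of hood in the frame of tray_floor between -0.003 and 0.003 m and x of hood in the frame of tray_floor between -0.008 and 0.008 m and y of hood in the frame of tray_floor between -0.008 and 0.008 m and angle between hood's own z axis and vertical below 0.05 rad and linear speed of hood below 0.02 m/s); the robot touches nothing.
It fails at once if the hood is lifted while the cap is still on the port (z of hood in the frame of tray_floor above 0.02 m and horizontal distance between cap and port below 0.01 m and z of cap in the frame of port below 0.013 m).
It fails at once if the driver_small is moved more than 30 mm (distance of driver_small from where it was at the start of the episode above 0.03 m).
It fails at once if the battery_tool is moved more than 30 mm (distance of battery_tool from where it was at the start of the episode above 0.03 m).
It fails at once if the solder_spool is moved more than 30 mm (distance of solder_spool from where it was at the start of the episode above 0.03 m).
Of angle_a, angle_b, bar_a, bar_b only 2 to 4 are there at a start; the rules pass over those that are not, and their reading is None.
At some moment in a run one of angle_a, angle_b, bar_a, bar_b may be knocked a few centimetres aside while the robot is not near it.
Once in a run the grip may slacken for a moment while it holds something.
It also fails if it takes over 210 s, if anything falls off the work surface, if the arm or the gripper's body presses on something with over 40 N, if the wrist force passes 120 N, or if a joint passes its speed limit or range.

## Working session

There is one attempt and no reset: what is moved stays moved. The work goes in short steps, Python scripts to look and compute and a tool call to move; the robot and the scene stay as the last step left them, time stands still between calls to the robot, and variables do not carry over. Pictures are saved under pics/ and viewed, at most 14 in all, crops included, and the job is handed in when it is done.

Besides the shell and the picture viewer there is one more tool, called by a JSON object that holds its "name" and its "arguments". servo_tool: Moves the arm, as the interface text tells. Its arguments: {"type":"object","properties":{"linear":{"type":"array","items":{"type":"array","items":{"type":"number"}}},"rotation":{"type":"array","items":{"type":"array","items":{"type":"number"}}},"grip":{"type":"number"},"grip_force":{"type":"number"}},"required":["linear","rotation"]}

```bash
mkdir -p pics; ls
python3 - <<'E'
from station import arm,eyes,spotter
import cv2,numpy as np
o=arm.get_obs();print({k:np.round(v,3) for k,v in o.items()})
for c in ["scene","top"]:
    p=eyes.get_image(c); cv2.imwrite(f"pics/{c}0.png",p["image"][:,:,::-1])
    print(c,p["fx"],p["cx"],p["cy"],np.round(p["cam_to_world"],3).tolist())
    for t in ["chamber","port","tray_floor","cap","hood","hood_handle","angle_a","bar_a","driver_small","battery_tool","solder_spool"]:
        try: print(t,[(np.round(d["point"],3).tolist(),round(d["confidence"],2)) for d in spotter.landmark_of(t,p)])
        except Exception as e: print(t,e)
E
```

```text
pics
{'time': np.float64(0.0), 'qpos': array([-1.395,  0.218,  1.615, -0.   ,  1.311, -0.112]), 'dq': array([ 0.001,  0.001,  0.   ,  0.   , -0.001,  0.   ]), 'joint_efforts': array([-1.0000e-03, -3.9685e+01, -3.0385e+01, -0.0000e+00,  1.0000e-02,
        0.0000e+00]), 'tool_pos': array([ 0.177, -0.598,  0.208]), 'ee_rot': array([-3.107, -0.45 ,  0.   ]), 'force': array([-0.12 ,  0.141, -0.373]), 'moment': array([-0.001, -0.002, -0.035]), 'grip_force': np.float64(0.0), 'gripper_width': np.float64(0.085)}
scene 455.6896145348968 317.42979626476625 195.6533455376017 [[-0.883, -0.281, 0.377, 0.178], [-0.47, 0.503, -0.725, 0.697], [0.014, -0.818, -0.576, 0.686], [0.0, 0.0, 0.0, 1.0]]
chamber []
port [([0.589, 0.07, 0.065], 0.76), ([0.474, 0.058, 0.006], 0.32)]
tray_floor []
cap [([0.587, 0.072, 0.068], 0.83)]
hood [([0.475, 0.061, 0.005], 0.69)]
hood_handle [([0.476, 0.064, 0.077], 0.74)]
angle_a [([0.554, -0.251, 0.002], 0.8), ([0.391, -0.298, 0.0], 0.69)]
bar_a [([0.424, -0.141, -0.001], 0.79), ([0.558, -0.132, 0.005], 0.6)]
driver_small [([0.346, 0.169, 0.004], 0.72), ([0.556, -0.253, -0.002], 0.19), ([0.426, -0.145, -0.003], 0.16)]
battery_tool [([0.761, -0.226, -0.003], 0.71)]
solder_spool [([0.755, -0.072, -0.0], 0.87)]
top 403.9219050541738 319.933706003306 197.1440896248819 [[0.026, -0.988, 0.149, 0.372], [-1.0, -0.028, -0.008, -0.058], [0.012, -0.149, -0.989, 1.185], [0.0, 0.0, 0.0, 1.0]]
chamber []
port [([0.588, 0.074, 0.067], 0.92)]
tray_floor [([0.586, 0.071, 0.069], 0.57), ([0.55, -0.252, -0.003], 0.33)]
cap [([0.588, 0.071, 0.071], 0.57)]
hood [([0.473, 0.063, 0.004], 0.57)]
hood_handle [([0.47, 0.06, 0.081], 0.67)]
angle_a [([0.386, -0.298, -0.001], 0.7), ([0.547, -0.252, 0.002], 0.57)]
bar_a [([0.557, -0.134, -0.0], 0.76), ([0.425, -0.142, 0.001], 0.58)]
driver_small [([0.343, 0.17, 0.002], 0.63)]
battery_tool [([0.761, -0.224, 0.001], 0.98)]
solder_spool [([0.758, -0.072, 0.001], 0.74)]
```

View pics/top0.png

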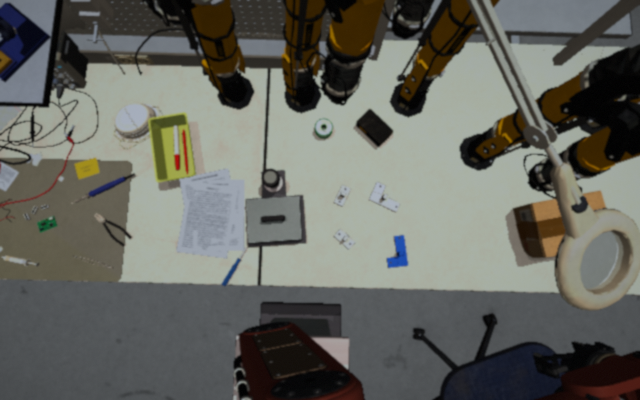

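View pics/scene0.png

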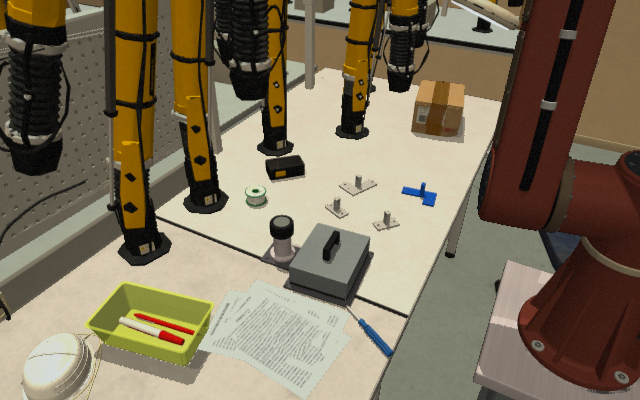

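Top view: steel L at (383,196), two steel bars at (342,195) and (344,238), and a blue L look-alike at (397,251), which is not meant. The hood is at (274,219) and the cap at (270,177). Three plates are present, with no second steel L. Next I fit exact poses with outlines.

```bash
cat > h.py <<'E'
import numpy as np,cv2
from scipy.optimize import minimize
from station import arm,eyes,spotter
def B(x0,x1,y0,y1,z0,z1): return np.array([[x,y,z] for x in(x0,x1) for y in(y0,y1) for z in(z0,z1)])/1000.
TAB=B(-5,5,-7,7,5,39)
M={"angle_a":[B(-37,52,-22,7,0,5),B(-37,-8,-22,37,0,5),TAB],"bar_a":[B(-29.5,29.5,-14.5,14.5,0,5),TAB],
"hood":[B(-61,61,-75,75,0,50),B(-7,7,-32,32,68,80),B(-7,7,-32,-24,50,70),B(-7,7,24,32,50,70)]}
def proj(P,p):
    T=np.linalg.inv(p["cam_to_world"]);c=P@T[:3,:3].T+T[:3,3]
    return np.c_[p["fx"]*c[:,0]/c[:,2]+p["cx"],p["fy"]*c[:,1]/c[:,2]+p["cy"]]
def place(b,q,z):
    c,s=np.cos(q[2]),np.sin(q[2]);return b@np.array([[c,s,0],[-s,c,0],[0,0,1]])+[q[0],q[1],z]
S=4
def sil(name,q,z,p,o,n):
    m=np.zeros((n*S,n*S),np.uint8)
    for b in M[name]:
        h=cv2.convexHull(((proj(place(b,q,z),p)-o+.5)*S*16).astype(np.int32)); cv2.fillConvexPoly(m,h,1,shift=4)
    return cv2.resize(m.astype(np.float32),(n,n),interpolation=cv2.INTER_AREA)
def fit(name,near,z,pics,yaws,n=120):
    """fit x,y,yaw to network outlines in pics; near = xy guess"""
    D=[]
    for p in pics:
        u=proj(np.array([[near[0],near[1],z+.01]]),p)[0]; o=np.round(u-n/2)
        best=None
        for d in spotter.outline_of(name,p):
            m=d["pixels"]; ys,xs=np.nonzero(m)
            if len(xs) and np.hypot(xs.mean()-u[0],ys.mean()-u[1])<22: best=m;break
        if best is None: continue
        D.append((p,o,cv2.warpAffine(best.astype(np.float32),np.float32([[1,0,-o[0]],[0,1,-o[1]]]),(n,n))))
    if not D: return None
    def f(q):
        e=0
        for p,o,m in D:
            s=sil(name,q,z,p,o,n); e+=1-np.minimum(s,m).sum()/np.maximum(s,m).sum()
        return e/len(D)
    R=[]
    for y in yaws:
        r=minimize(f,[near[0],near[1],y],method="Nelder-Mead",options=dict(initial_simplex=np.array([near[0],near[1],y])+np.array([[0,0,0],[.008,0,0],[0,.008,0],[0,0,.3]]),xatol=1e-4,fatol=1e-4))
        R.append((r.fun,r.x))
    R.sort(key=lambda a:a[0]); return R[0][0],R[0][1],len(D)
def shoot(): return [eyes.get_image("scene"),eyes.get_image("top")]
def draw(p,name,q,z):
    im=p["image"][:,:,::-1].copy()
    return im
def tool():
    o=arm.get_obs();R=cv2.Rodrigues(np.array(o["ee_rot"],float))[0]
    print("t",round(float(o["time"]),2),"tcp",np.round(o["tool_pos"],4),"psi",round(float(np.arctan2(R[1,0],R[0,0])),3),"tilt",np.round(R[:2,2],3),"q",np.round(o["qpos"],2),"F",np.round(o["force"],1),"w",np.round(o["gripper_width"],4),"g",np.round(o["grip_force"],1))
    return np.array(o["tool_pos"]),R
def goto(xyz,psi,k=None):
    """print linear (cm) in tool axes and rot about z for a tool-down pose"""
    t,R=tool();d=R.T@(np.array(xyz)-t)*100
    c,s=np.cos(psi),np.sin(psi);G=np.array([[c,s,0],[s,-c,0],[0,0,-1]])
    print("  lin",np.round(d,2),"rot",np.round(cv2.Rodrigues(R.T@G)[0].ravel(),3))
E
cat > m0.py <<'E'
from h import *
P=shoot()
yy=np.arange(0,6.28,.785)
F={}
for k,n,g,z,y in [("hood","hood",(.474,.062),.006,[0.05]),("L","angle_a",(.55,-.252),0,yy),("b1","bar_a",(.425,-.142),0,yy[:4]),("b2","bar_a",(.557,-.133),0,yy[:4])]:
    for pp in (P,P[:1],P[1:]):
        r=fit(n,g,z,pp,y,n=160 if n=="hood" else 80); print(k,r and (round(r[0],3),np.round(r[1],4),r[2]))
        if pp is P: F[k]=(n,r[1],z)
im=cv2.resize(P[0]["image"][:,:,::-1],None,fx=4,fy=4,interpolation=cv2.INTER_CUBIC)
for n,q,z in F.values():
    for b in M[n]:
        cv2.polylines(im,[cv2.convexHull(((proj(place(b,q,z),P[0])+.5)*4).astype(np.int32))],True,(0,0,255),1)
cv2.imwrite("pics/fit.png",cv2.resize(im[640:1240,920:1800],(800,545)))
tool()
E
python3 m0.py
```

```text
hood (np.float64(0.032), array([0.4757, 0.0625, 0.0989]), 2)
hood (np.float64(0.017), array([0.4765, 0.0599, 0.1009]), 1)
hood (np.float64(0.026), array([0.4756, 0.0634, 0.0958]), 1)
L (np.float64(0.102), array([ 0.5527, -0.2536,  4.3018]), 2)
L (np.float64(0.076), array([ 0.5525, -0.2554,  4.3047]), 1)
L (np.float64(0.083), array([ 0.5534, -0.2521,  4.3062]), 1)
b1 (np.float64(0.152), array([ 0.4282, -0.1401,  0.876 ]), 2)
b1 (np.float64(0.162), array([ 0.4282, -0.143 ,  4.0068]), 1)
b1 (np.float64(0.081), array([ 0.4289, -0.139 ,  4.0232]), 1)
b2 (np.float64(0.195), array([ 0.5577, -0.1333,  2.6645]), 2)
b2 (np.float64(0.123), array([ 0.5577, -0.1346,  2.6608]), 1)
b2 (np.float64(0.234), array([ 0.5567, -0.1309, -0.4428]), 1)
t 2.1 tcp [ 0.1774 -0.5993  0.2092] psi 0.288 tilt [-0. -0.] q [-1.4   0.22  1.61 -0.    1.31 -0.11] F [ 0.1 -0.6  0.5] w 0.0853 g 0.0
```

View pics/fit.png

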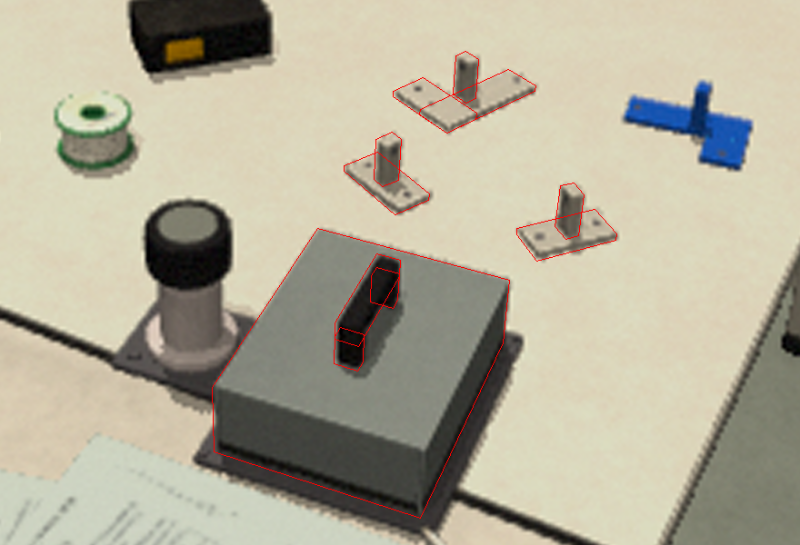

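The crop confirms it: hood, steel L and both bars fit well, and the blue L at (700,125) of the crop is the look-alike. Chamber yaw is about 0.099 and the port about (0.587, 0.073).

```bash
python3 -c "
from h import *
goto([.587,.073,.2],-.75)"
```

```text
t 2.1 tcp [ 0.1774 -0.5993  0.2092] psi 0.288 tilt [-0. -0.] q [-1.4   0.22  1.61 -0.    1.31 -0.11] F [ 0.1 -0.6  0.5] w 0.0853 g 0.0
  lin [ 58.36 -52.84   0.92] rot [ 0.    -0.     1.038]
```

{"name": "servo_tool", "arguments": {"linear": [[2,-2,0],[5,-4.5,0],[8,-7.2,0],[11,-10,0],[14,-12.7,0],[17,-15.4,0],[20,-18.1,0],[23,-20.8,0],[26,-23.5,0],[29,-26.3,0]], "rotation": [[0,0,0.1],[0,0,0.2],[0,0,0.3],[0,0,0.4],[0,0,0.5],[0,0,0.6],[0,0,0.7],[0,0,0.8],[0,0,0.9],[0,0,1.0]], "grip": -1}}

```text
time: 3.1
tool_pos: [0.3816, -0.2635, 0.2096]
ee_rot: [2.942, -1.102, 0.002]
force: [1.3, 0.3, -0.7]
gripper_width: 0.0854
grip_force: 0.0
```

```bash
python3 -c "
from h import *
goto([.587,.073,.2],-.75)"
```

```text
t 3.1 tcp [ 0.3816 -0.2635  0.2096] psi -0.717 tilt [ 0.001 -0.001] q [-0.76 -0.14  1.98  0.    1.3   1.53] F [ 1.3  0.3 -0.7] w 0.0854 g 0.0
  lin [ -6.61 -38.86   0.95] rot [-0.    -0.001  0.033]
```

{"name": "servo_tool", "arguments": {"linear": [[-0.5,-3,0],[-1.2,-7,0],[-1.9,-11.3,0],[-2.6,-15.6,0],[-3.4,-20,0],[-4.1,-24.3,0],[-4.8,-28.5,0],[-5.5,-32.5,0],[-6.2,-36.3,0],[-6.6,-38.9,0]], "rotation": [[0,0,0],[0,0,0],[0,0,0],[0,0,0],[0,0,0],[0,0,0],[0,0,0],[0,0,0],[0,0,0],[0,0,0]]}}

```text
time: 4.1
tool_pos: [0.5861, 0.0753, 0.2093]
ee_rot: [-2.945, 1.092, -0.001]
force: [0.1, -0.6, -0.0]
gripper_width: 0.0854
grip_force: 0.0
```

```bash
python3 -c "
from h import *
goto([.587,.073,.066],-.75)"
```

```text
t 4.1 tcp [0.5861 0.0753 0.2093] psi -0.71 tilt [0.001 0.001] q [0.01 0.14 1.7  0.   1.3  2.29] F [ 0.1 -0.6 -0. ] w 0.0854 g 0.0
  lin [ 0.22  0.12 14.33] rot [-0.001 -0.     0.04 ]
```

{"name": "servo_tool", "arguments": {"linear": [[0,0,1.5],[0.1,0,4],[0.2,0.1,7],[0.2,0.1,10],[0.2,0.1,13],[0.2,0.1,14.9],[0.2,0.1,14.9],[0.2,0.1,14.9],[0.2,0.1,14.9],[0.2,0.1,14.9]], "rotation": [[0,0,0],[0,0,0],[0,0,0],[0,0,0],[0,0,0.04],[0,0,0.04],[0,0,0.04],[0,0,0.04],[0,0,0.04],[0,0,0.04]]}}

```text
time: 5.1
tool_pos: [0.5875, 0.0705, 0.0621]
ee_rot: [-2.921, 1.154, -0.005]
force: [-0.4, 0.0, 0.6]
gripper_width: 0.085
grip_force: 0.0
```

{"name": "servo_tool", "arguments": {"linear": [[0,0,0],[0,0,0],[0,0,0],[0,0,0],[0,0,0],[0,0,0],[0,0,0],[0,0,0],[0,0,0],[0,0,0]], "rotation": [[0,0,0],[0,0,0],[0,0,0],[0,0,0],[0,0,0],[0,0,0],[0,0,0],[0,0,0],[0,0,0],[0,0,0]], "grip": 1, "grip_force": 30}}

```text
time: 6.1
tool_pos: [0.5871, 0.0712, 0.0615]
ee_rot: [-2.921, 1.153, -0.003]
force: [-1.1, 0.9, 5.5]
gripper_width: 0.0492
grip_force: 30.9
```

```bash
python3 -c "
from h import *
tool()"
```

```text
t 6.1 tcp [0.5871 0.0712 0.0615] psi -0.752 tilt [0.002 0.001] q [0.   0.31 1.8  0.   1.03 2.32] F [-1.1  0.9  5.5] w 0.0492 g 30.9
```

{"name": "servo_tool", "arguments": {"linear": [[0,0,0],[0,0,-0.03],[0,0,-0.05],[0,0,-0.07],[0,0,-0.08],[0,0,-0.1],[0,0,-0.12],[0,0,-0.13],[0,0,-0.15],[0,0,-0.16]], "rotation": [[0,0,-0.1],[0,0,-0.25],[0,0,-0.4],[0,0,-0.55],[0,0,-0.7],[0,0,-0.85],[0,0,-1.0],[0,0,-1.15],[0,0,-1.3],[0,0,-1.45]]}}

```text
time: 7.1
tool_pos: [0.5866, 0.0714, 0.062]
ee_rot: [-2.949, -1.082, -0.003]
force: [1.0, 2.3, 1.8]
gripper_width: 0.0492
grip_force: 31.0
```

```bash
python3 -c "
from h import *
tool();print(arm.get_obs()['moment'])
p=eyes.get_image('scene');print([(d['point'],d['confidence']) for d in spotter.landmark_of('cap',p)])"
```

```text
t 7.1 tcp [0.5866 0.0714 0.062 ] psi 0.703 tilt [0.001 0.001] q [0.   0.31 1.8  0.   1.03 0.87] F [1.  2.3 1.8] w 0.0492 g 31.0
[ 0.45189582 -0.10587216 -0.1075448 ]
[([0.5869, 0.07, 0.0669], 0.68)]
```

{"name": "servo_tool", "arguments": {"linear": [[0,0,-0.02],[0,0,-0.03],[0,0,-0.05],[0,0,-0.07],[0,0,-0.08],[0,0,-0.1],[0,0,-0.12],[0,0,-0.13],[0,0,-0.15],[0,0,-0.17]], "rotation": [[0,0,-0.15],[0,0,-0.3],[0,0,-0.45],[0,0,-0.6],[0,0,-0.75],[0,0,-0.9],[0,0,-1.05],[0,0,-1.2],[0,0,-1.35],[0,0,-1.5]]}}

```text
time: 8.2
tool_pos: [0.5864, 0.0711, 0.0637]
ee_rot: [1.425, 2.799, 0.002]
force: [1.7, 2.8, 1.4]
gripper_width: 0.0489
grip_force: 31.4
```

{"name": "servo_tool", "arguments": {"linear": [[0,0,-0.02],[0,0,-0.03],[0,0,-0.05],[0,0,-0.07],[0,0,-0.08],[0,0,-0.1],[0,0,-0.12],[0,0,-0.13],[0,0,-0.15],[0,0,-0.17]], "rotation": [[0,0,-0.15],[0,0,-0.3],[0,0,-0.45],[0,0,-0.6],[0,0,-0.75],[0,0,-0.9],[0,0,-1.05],[0,0,-1.2],[0,0,-1.35],[0,0,-1.5]]}}

```text
time: 9.2
tool_pos: [0.5865, 0.0707, 0.0653]
ee_rot: [-0.865, 3.019, -0.0]
force: [1.4, 1.9, 1.0]
gripper_width: 0.049
grip_force: 31.3
```

{"name": "servo_tool", "arguments": {"linear": [[0,0,0],[0,0,0],[0,0,0],[0,0,0],[0,0,0],[0,0,0],[0,0,0],[0,0,0],[0,0,0],[0,0,0]], "rotation": [[0,0,0],[0,0,0],[0,0,0],[0,0,0],[0,0,0.15],[0,0,0.3],[0,0,0.45],[0,0,0.6],[0,0,0.75],[0,0,0.9]], "grip": -0.6}}

```text
time: 10.2
tool_pos: [0.5858, 0.0706, 0.065]
ee_rot: [-0.549, -3.093, 0.0]
force: [-0.5, 0.5, 0.3]
gripper_width: 0.0681
grip_force: 0.0
```

```bash
python3 -c "
from h import *
tool();
p=eyes.get_image('scene');print([(d['point'],d['confidence']) for d in spotter.landmark_of('cap',p)])"
```

```text
t 10.2 tcp [0.5858 0.0706 0.065 ] psi 2.79 tilt [-0. -0.] q [ 0.    0.31  1.8  -0.    1.04 -1.22] F [-0.5  0.5  0.3] w 0.0681 g 0.0
[([0.5853, 0.0723, 0.0712], 0.77)]
```

{"name": "servo_tool", "arguments": {"linear": [[0,0,0],[0,0,0],[0,0,0],[0,0,0],[0,0,0],[0,0,0],[0,0,0],[0,0,0],[0,0,0],[0,0,0]], "rotation": [[0,0,0.15],[0,0,0.3],[0,0,0.45],[0,0,0.6],[0,0,0.75],[0,0,0.9],[0,0,1.05],[0,0,1.2],[0,0,1.35],[0,0,1.5]]}}

```text
time: 11.3
tool_pos: [0.5858, 0.0706, 0.0651]
ee_rot: [-2.506, -1.894, 0.001]
force: [-0.6, -0.7, 0.3]
gripper_width: 0.0687
grip_force: 0.0
```

{"name": "servo_tool", "arguments": {"linear": [[0,0,0],[0,0,0],[0,0,0],[0,0,0],[0,0,0],[0,0,0],[0,0,0],[0,0,0],[0,0,0],[0,0,0]], "rotation": [[0,0,0.15],[0,0,0.3],[0,0,0.45],[0,0,0.6],[0,0,0.75],[0,0,0.9],[0,0,1.05],[0,0,1.2],[0,0,1.35],[0,0,1.5]]}}

```text
time: 12.3
tool_pos: [0.5858, 0.0706, 0.0651]
ee_rot: [3.125, -0.322, -0.0]
force: [-0.2, -0.3, 0.7]
gripper_width: 0.0682
grip_force: 0.0
```

{"name": "servo_tool", "arguments": {"linear": [[0,0,0],[0,0,0],[0,0,0],[0,0,0],[0,0,0],[0,0,0],[0,0,0],[0,0,0],[0,0,0],[0,0,0]], "rotation": [[0,0,0.15],[0,0,0.3],[0,0,0.45],[0,0,0.55],[0,0,0.6],[0,0,0.6],[0,0,0.6],[0,0,0.6],[0,0,0.6],[0,0,0.6]]}}

```text
time: 13.3
tool_pos: [0.586, 0.0707, 0.0652]
ee_rot: [2.893, -1.226, 0.0]
force: [0.1, -0.4, -0.5]
gripper_width: 0.0682
grip_force: 0.0
```

{"name": "servo_tool", "arguments": {"linear": [[0,0,0],[0,0,0],[0,0,0],[0,0,0],[0,0,0],[0,0,0],[0,0,0],[0,0,0],[0,0,0],[0,0,0]], "rotation": [[0,0,0],[0,0,0],[0,0,0],[0,0,0],[0,0,0],[0,0,0],[0,0,0],[0,0,0],[0,0,0],[0,0,0]], "grip": 1, "grip_force": 30}}

```text
time: 14.3
tool_pos: [0.5868, 0.071, 0.0657]
ee_rot: [-2.891, 1.226, -0.002]
force: [2.7, 3.5, 2.9]
gripper_width: 0.0489
grip_force: 31.1
```

```bash
python3 -c "
from h import *
tool()"
```

```text
t 14.3 tcp [0.5868 0.071  0.0657] psi -0.802 tilt [0.002 0.   ] q [0.   0.31 1.8  0.   1.04 2.37] F [2.7 3.5 2.9] w 0.0489 g 31.1
```

{"name": "servo_tool", "arguments": {"linear": [[0,0,-0.02],[0,0,-0.03],[0,0,-0.05],[0,0,-0.07],[0,0,-0.08],[0,0,-0.1],[0,0,-0.12],[0,0,-0.13],[0,0,-0.15],[0,0,-0.17]], "rotation": [[0,0,-0.15],[0,0,-0.3],[0,0,-0.45],[0,0,-0.6],[0,0,-0.75],[0,0,-0.9],[0,0,-1.05],[0,0,-1.2],[0,0,-1.35],[0,0,-1.5]]}}

```text
time: 15.3
tool_pos: [0.5863, 0.0709, 0.0673]
ee_rot: [-2.949, -1.082, -0.001]
force: [2.7, 3.9, 3.9]
gripper_width: 0.0492
grip_force: 31.0
```

{"name": "servo_tool", "arguments": {"linear": [[0,0,-0.02],[0,0,-0.03],[0,0,-0.05],[0,0,-0.07],[0,0,-0.08],[0,0,-0.1],[0,0,-0.12],[0,0,-0.13],[0,0,-0.15],[0,0,-0.17]], "rotation": [[0,0,-0.15],[0,0,-0.3],[0,0,-0.45],[0,0,-0.6],[0,0,-0.75],[0,0,-0.9],[0,0,-1.05],[0,0,-1.2],[0,0,-1.35],[0,0,-1.5]]}}

```text
time: 16.3
tool_pos: [0.5868, 0.0708, 0.069]
ee_rot: [1.42, 2.801, 0.002]
force: [3.3, 3.3, 4.3]
gripper_width: 0.0488
grip_force: 31.1
```

{"name": "servo_tool", "arguments": {"linear": [[0,0,-0.02],[0,0,-0.03],[0,0,-0.05],[0,0,-0.07],[0,0,-0.08],[0,0,-0.1],[0,0,-0.12],[0,0,-0.13],[0,0,-0.15],[0,0,-0.17]], "rotation": [[0,0,-0.15],[0,0,-0.3],[0,0,-0.45],[0,0,-0.6],[0,0,-0.75],[0,0,-0.9],[0,0,-1.05],[0,0,-1.2],[0,0,-1.35],[0,0,-1.5]]}}

```text
time: 17.3
tool_pos: [0.586, 0.071, 0.0706]
ee_rot: [-0.871, 3.018, 0.001]
force: [1.9, 3.6, 4.2]
gripper_width: 0.0491
grip_force: 31.1
```

{"name": "servo_tool", "arguments": {"linear": [[0,0,0],[0,0,0],[0,0,0],[0,0,0],[0,0,0],[0,0,0],[0,0,0],[0,0,0],[0,0,0],[0,0,0]], "rotation": [[0,0,0],[0,0,0],[0,0,0],[0,0,0],[0,0,0.15],[0,0,0.3],[0,0,0.45],[0,0,0.6],[0,0,0.75],[0,0,0.9]], "grip": -0.6}}

```text
time: 18.3
tool_pos: [0.5854, 0.0705, 0.0699]
ee_rot: [-0.548, -3.092, 0.001]
force: [-0.4, 0.6, -0.3]
gripper_width: 0.0684
grip_force: 0.0
```

```bash
python3 -c "
from h import *
tool();
p=eyes.get_image('scene');print([(d['point'],d['confidence']) for d in spotter.landmark_of('cap',p)])"
```

```text
t 18.3 tcp [0.5854 0.0705 0.0699] psi 2.791 tilt [-0.001 -0.   ] q [ 0.    0.3   1.8  -0.    1.05 -1.22] F [-0.4  0.6 -0.3] w 0.0684 g 0.0
[([0.5854, 0.0725, 0.0769], 0.61)]
```

{"name": "servo_tool", "arguments": {"linear": [[0,0,0],[0,0,0],[0,0,0],[0,0,0],[0,0,0],[0,0,0],[0,0,0],[0,0,0],[0,0,0],[0,0,0]], "rotation": [[0,0,0.15],[0,0,0.3],[0,0,0.45],[0,0,0.6],[0,0,0.75],[0,0,0.9],[0,0,1.05],[0,0,1.2],[0,0,1.35],[0,0,1.5]]}}

```text
time: 19.4
tool_pos: [0.5856, 0.0706, 0.07]
ee_rot: [-2.506, -1.895, 0.001]
force: [-0.3, -0.4, 0.2]
gripper_width: 0.0685
grip_force: 0.0
```

{"name": "servo_tool", "arguments": {"linear": [[0,0,0],[0,0,0],[0,0,0],[0,0,0],[0,0,0],[0,0,0],[0,0,0],[0,0,0],[0,0,0],[0,0,0]], "rotation": [[0,0,0.15],[0,0,0.3],[0,0,0.45],[0,0,0.6],[0,0,0.75],[0,0,0.9],[0,0,1.05],[0,0,1.2],[0,0,1.35],[0,0,1.5]]}}

```text
time: 20.4
tool_pos: [0.5856, 0.0706, 0.0701]
ee_rot: [3.125, -0.322, -0.001]
force: [-0.0, -0.8, 0.4]
gripper_width: 0.0682
grip_force: 0.0
```

{"name": "servo_tool", "arguments": {"linear": [[0,0,0],[0,0,0],[0,0,0],[0,0,0],[0,0,0],[0,0,0],[0,0,0],[0,0,0],[0,0,0],[0,0,0]], "rotation": [[0,0,0.15],[0,0,0.3],[0,0,0.45],[0,0,0.6],[0,0,0.7],[0,0,0.7],[0,0,0.7],[0,0,0.7],[0,0,0.7],[0,0,0.7]]}}

```text
time: 21.4
tool_pos: [0.5859, 0.0707, 0.0703]
ee_rot: [2.828, -1.368, -0.0]
force: [0.2, 0.2, 0.7]
gripper_width: 0.0685
grip_force: 0.0
```

{"name": "servo_tool", "arguments": {"linear": [[0,0,0],[0,0,0],[0,0,0],[0,0,0],[0,0,0],[0,0,0],[0,0,0],[0,0,0],[0,0,0],[0,0,0]], "rotation": [[0,0,0],[0,0,0],[0,0,0],[0,0,0],[0,0,0],[0,0,0],[0,0,0],[0,0,0],[0,0,0],[0,0,0]], "grip": 1, "grip_force": 30}}

```text
time: 22.4
tool_pos: [0.5867, 0.0709, 0.0708]
ee_rot: [-2.826, 1.369, -0.002]
force: [1.6, 1.7, 3.2]
gripper_width: 0.0484
grip_force: 31.9
```

{"name": "servo_tool", "arguments": {"linear": [[0,0,-0.02],[0,0,-0.03],[0,0,-0.05],[0,0,-0.07],[0,0,-0.08],[0,0,-0.1],[0,0,-0.12],[0,0,-0.13],[0,0,-0.15],[0,0,-0.17]], "rotation": [[0,0,-0.15],[0,0,-0.3],[0,0,-0.45],[0,0,-0.6],[0,0,-0.75],[0,0,-0.9],[0,0,-1.05],[0,0,-1.2],[0,0,-1.35],[0,0,-1.5]]}}

```text
time: 23.4
tool_pos: [0.5866, 0.071, 0.0724]
ee_rot: [-2.999, -0.933, -0.002]
force: [2.9, 2.3, 2.6]
gripper_width: 0.0487
grip_force: 32.0
```

{"name": "servo_tool", "arguments": {"linear": [[0,0,-0.02],[0,0,-0.03],[0,0,-0.05],[0,0,-0.07],[0,0,-0.08],[0,0,-0.1],[0,0,-0.12],[0,0,-0.13],[0,0,-0.15],[0,0,-0.17]], "rotation": [[0,0,-0.15],[0,0,-0.3],[0,0,-0.45],[0,0,-0.6],[0,0,-0.75],[0,0,-0.9],[0,0,-1.05],[0,0,-1.2],[0,0,-1.35],[0,0,-1.5]]}}

```text
time: 24.4
tool_pos: [0.5868, 0.071, 0.0741]
ee_rot: [1.558, 2.727, 0.003]
force: [3.8, 3.1, 2.7]
gripper_width: 0.0488
grip_force: 31.9
```

{"name": "servo_tool", "arguments": {"linear": [[0,0,-0.02],[0,0,-0.03],[0,0,-0.05],[0,0,-0.07],[0,0,-0.08],[0,0,-0.1],[0,0,-0.12],[0,0,-0.13],[0,0,-0.15],[0,0,-0.17]], "rotation": [[0,0,-0.15],[0,0,-0.3],[0,0,-0.45],[0,0,-0.6],[0,0,-0.75],[0,0,-0.9],[0,0,-1.05],[0,0,-1.2],[0,0,-1.35],[0,0,-1.5]]}}

```text
time: 25.4
tool_pos: [0.586, 0.0711, 0.0757]
ee_rot: [-0.719, 3.058, 0.001]
force: [1.8, 2.3, 4.4]
gripper_width: 0.049
grip_force: 32.0
```

```bash
python3 -c "
from h import *
tool();
p=eyes.get_image('scene');print([(d['point'],d['confidence']) for d in spotter.landmark_of('cap',p)])"
```

```text
t 25.4 tcp [0.586  0.0711 0.0757] psi -2.68 tilt [-0.     0.001] q [ 0.    0.29  1.79  0.    1.06 -2.03] F [1.8 2.3 4.4] w 0.049 g 32.0
[([0.5878, 0.0705, 0.0816], 0.64)]
```

{"name": "servo_tool", "arguments": {"linear": [[0,0,-0.02],[0,0,-0.04],[0,0,-0.05],[0,0,-0.1],[0,0,-0.15],[0,0,-0.2],[0,0,-0.25],[0,0,-0.3],[0,0,-0.35],[0,0,-0.4]], "rotation": [[0,0,-0.1],[0,0,-0.2],[0,0,-0.3],[0,0,-0.35],[0,0,-0.4],[0,0,-0.4],[0,0,-0.4],[0,0,-0.4],[0,0,-0.4],[0,0,-0.4]]}}

```text
time: 26.5
tool_pos: [0.5857, 0.0706, 0.078]
ee_rot: [1.3, -2.86, 0.0]
force: [5.8, 0.9, -4.4]
gripper_width: 0.0484
grip_force: 31.8
```

{"name": "servo_tool", "arguments": {"linear": [[0,0,-0.1],[0,0,-0.2],[0,0,-0.3],[0,0,-0.4],[0,0,-0.5],[0,0,-0.6],[0,0,-0.7],[0,0,-0.8],[0,0,-0.9],[0,0,-1.0]], "rotation": [[0,0,0],[0,0,0],[0,0,0],[0,0,0],[0,0,0],[0,0,0],[0,0,0],[0,0,0],[0,0,0],[0,0,0]]}}

```text
time: 27.5
tool_pos: [0.5857, 0.0706, 0.0894]
ee_rot: [1.304, -2.858, -0.0]
force: [-0.3, -0.5, -0.0]
gripper_width: 0.0485
grip_force: 32.2
```

```bash
python3 -c "
from h import *
tool();
p=eyes.get_image('scene');print([(d['point'],d['confidence']) for d in spotter.landmark_of('cap',p)])
cv2.imwrite('pics/cap1.png',cv2.resize(p['image'][140:300,200:400,::-1],(800,640))[:600])"
```

```text
t 27.5 tcp [0.5857 0.0706 0.0894] psi -2.286 tilt [-0.001 -0.   ] q [ 0.    0.27  1.79 -0.    1.08 -2.43] F [-0.3 -0.5 -0. ] w 0.0485 g 32.2
[([0.5852, 0.0687, 0.0932], 0.6)]
```

View pics/cap1.png

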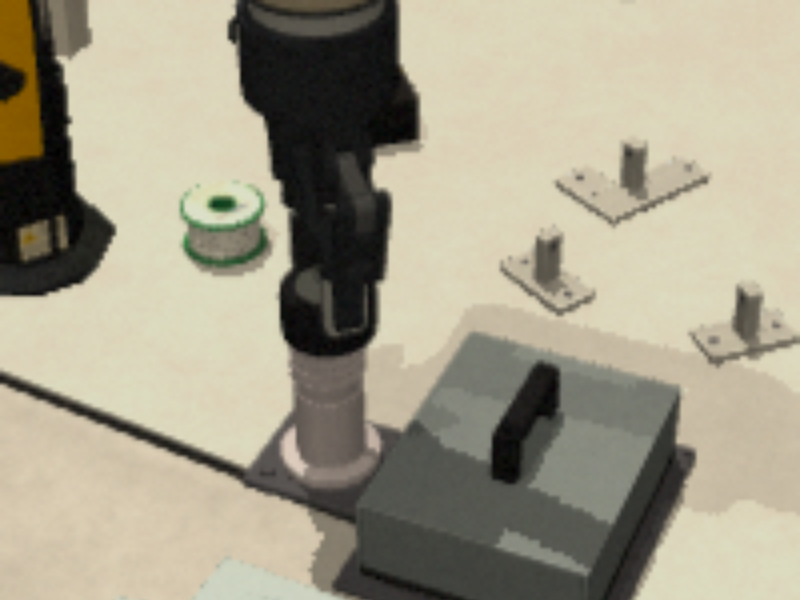

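The cap is off the thread, with the bare neck visible below it at about (325,370) of the crop.

{"name": "servo_tool", "arguments": {"linear": [[0,0,-0.5],[0,0,-1.0],[0,0,-1.5],[0,0,-2.2],[0,0,-3.0],[0,0,-3.8],[0,0,-4.5],[0,0,-5.0],[0,0,-5.0],[0,0,-5.0]], "rotation": [[0,0,0],[0,0,0],[0,0,0],[0,0,0],[0,0,0],[0,0,0],[0,0,0],[0,0,0],[0,0,0],[0,0,0]]}}

```text
time: 28.6
tool_pos: [0.5859, 0.0707, 0.1394]
ee_rot: [1.304, -2.858, -0.0]
force: [-0.1, -0.1, -0.7]
gripper_width: 0.0486
grip_force: 32.2
```

```bash
python3 -c "
from h import *
goto([.70,.06,.139],-2.286)"
```

```text
t 28.6 tcp [0.5859 0.0707 0.1394] psi -2.285 tilt [-0.  0.] q [ 0.    0.21  1.76  0.    1.17 -2.43] F [-0.1 -0.1 -0.7] w 0.0486 g 32.2
  lin [-6.67 -9.32  0.04] rot [ 0.    -0.     0.001]
```

{"name": "servo_tool", "arguments": {"linear": [[-1,-1.5,0],[-2.5,-3.5,0],[-4,-5.6,0],[-5.3,-7.5,0],[-6.3,-8.8,0],[-6.7,-9.3,1],[-6.7,-9.3,3],[-6.7,-9.3,6],[-6.7,-9.3,9],[-6.7,-9.3,11.5]], "rotation": [[0,0,0],[0,0,0],[0,0,0],[0,0,0],[0,0,0],[0,0,0],[0,0,0],[0,0,0],[0,0,0],[0,0,0]]}}

```text
time: 29.6
tool_pos: [0.6976, 0.0605, 0.021]
ee_rot: [1.303, -2.855, -0.003]
force: [0.3, -0.1, -1.1]
gripper_width: 0.0486
grip_force: 32.2
```

{"name": "servo_tool", "arguments": {"linear": [[0,0,0.3],[0,0,0.7],[0,0,1.1],[0,0,1.5],[0,0,1.8],[0,0,2.1],[0,0,2.3],[0,0,2.5],[0,0,2.6],[0,0,2.6]], "rotation": [[0,0,0],[0,0,0],[0,0,0],[0,0,0],[0,0,0],[0,0,0],[0,0,0],[0,0,0],[0,0,0],[0,0,0]]}}

```text
time: 30.6
tool_pos: [0.6999, 0.0603, -0.0019]
ee_rot: [1.304, -2.858, -0.0]
force: [-0.5, 0.3, -0.4]
gripper_width: 0.0486
grip_force: 32.2
```

```bash
python3 -c "
from h import *
tool();
p=eyes.get_image('scene');print([(d['point'],d['confidence']) for d in spotter.landmark_of('cap',p)])"
```

```text
t 30.6 tcp [ 0.6999  0.0603 -0.0019] psi -2.285 tilt [-0. -0.] q [-0.01  0.6   1.52 -0.    1.02 -2.44] F [-0.5  0.3 -0.4] w 0.0486 g 32.2
[([0.6982, 0.0607, 0.0029], 0.5), ([0.4275, -0.1438, -0.0006], 0.34)]
```

{"name": "servo_tool", "arguments": {"linear": [[0,0,0.05],[0,0,0.1],[0,0,0.15],[0,0,0.2],[0,0,0.25],[0,0,0.3],[0,0,0.3],[0,0,0.3],[0,0,0.3],[0,0,0.3]], "rotation": [[0,0,0],[0,0,0],[0,0,0],[0,0,0],[0,0,0],[0,0,0],[0,0,0],[0,0,0],[0,0,0],[0,0,0]]}}

```text
time: 31.7
tool_pos: [0.7001, 0.0604, -0.0046]
ee_rot: [-1.304, 2.858, 0.0]
force: [0.6, 0.5, -0.4]
gripper_width: 0.0485
grip_force: 32.2
```

{"name": "servo_tool", "arguments": {"linear": [[0,0,0],[0,0,0],[0,0,0],[0,0,0],[0,0,0],[0,0,0],[0,0,0],[0,0,-0.5],[0,0,-2],[0,0,-4]], "rotation": [[0,0,0],[0,0,0],[0,0,0],[0,0,0],[0,0,0],[0,0,0],[0,0,0],[0,0,0],[0,0,0],[0,0,0]], "grip": -0.7}}

```text
time: 32.7
tool_pos: [0.6992, 0.0603, 0.0354]
ee_rot: [1.303, -2.856, -0.001]
force: [-0.3, 0.4, 0.3]
gripper_width: 0.0727
grip_force: 0.0
```

{"name": "servo_tool", "arguments": {"linear": [[0,0,-4],[0,0,-8],[0,0,-12],[0,0,-14],[0,0,-14],[0,0,-14],[0,0,-14],[0,0,-14],[0,0,-14],[0,0,-14]], "rotation": [[0,0,0.1],[0,0,0.25],[0,0,0.4],[0,0,0.55],[0,0,0.7],[0,0,0.85],[0,0,1.0],[0,0,1.15],[0,0,1.3],[0,0,1.45]]}}

```text
time: 33.7
tool_pos: [0.7005, 0.0604, 0.1772]
ee_rot: [0.928, 3.0, 0.001]
force: [-1.3, -0.7, 0.3]
gripper_width: 0.0729
grip_force: 0.0
```

```bash
python3 -c "
from h import *
goto([.4757,.062,.19],1.67);
p=eyes.get_image('scene');print([(d['point'],d['confidence']) for d in spotter.landmark_of('cap',p)])"
```

```text
t 33.7 tcp [0.7005 0.0604 0.1772] psi 2.542 tilt [ 0.002 -0.   ] q [-0.01  0.4   1.44 -0.    1.3  -0.98] F [-1.3 -0.7  0.3] w 0.0729 g 0.0
  lin [ 18.64 -12.56  -1.32] rot [0.002 0.001 0.872]
[([0.6997, 0.0616, -0.0047], 0.76)]
```

{"name": "servo_tool", "arguments": {"linear": [[1.5,-1,0],[4,-2.7,0],[7,-4.7,0],[10,-6.7,0],[13,-8.8,0],[15.5,-10.5,0],[17.5,-11.8,0],[18.6,-12.6,0],[18.6,-12.6,2],[18.6,-12.6,4]], "rotation": [[0,0,0.1],[0,0,0.2],[0,0,0.3],[0,0,0.4],[0,0,0.5],[0,0,0.6],[0,0,0.7],[0,0,0.8],[0,0,0.87],[0,0,0.87]]}}

```text
time: 34.8
tool_pos: [0.4764, 0.06, 0.1371]
ee_rot: [2.094, 2.337, 0.005]
force: [1.0, 0.3, -0.1]
gripper_width: 0.0724
grip_force: 0.0
```

```bash
python3 -c "
from h import *
goto([.4757,.062,.063],1.67);
r=fit('hood',(.474,.062),.006,[eyes.get_image('scene')],[.1],n=160);print(r)"
```

```text
t 34.8 tcp [0.4764 0.06   0.1371] psi 1.68 tilt [ 0.005 -0.   ] q [-0.02 -0.02  2.02 -0.    1.14 -0.13] F [ 1.   0.3 -0.1] w 0.0724 g 0.0
  lin [ 0.21 -0.09  7.41] rot [0.005 0.001 0.01 ]
(np.float64(0.026913702487945557), array([0.47602942, 0.06001937, 0.09926494]), 1)
```

{"name": "servo_tool", "arguments": {"linear": [[0.1,0,1],[0.2,0,2.5],[0.2,0,4.5],[0.2,0,6],[0.2,0,7],[0.2,0,7.4],[0.2,0,7.4],[0.2,0,7.4],[0.2,0,7.4],[0.2,0,7.4]], "rotation": [[0,0,0.01],[0,0,0.01],[0,0,0.01],[0,0,0.01],[0,0,0.01],[0,0,0.01],[0,0,0.01],[0,0,0.01],[0,0,0.01],[0,0,0.01]]}}

```text
time: 35.9
tool_pos: [0.4759, 0.062, 0.0622]
ee_rot: [2.11, 2.326, 0.002]
force: [-0.1, 0.2, 0.3]
gripper_width: 0.0727
grip_force: 0.0
```

{"name": "servo_tool", "arguments": {"linear": [[0,0,0],[0,0,0],[0,0,0],[0,0,0],[0,0,0],[0,0,0],[0,0,0],[0,0,0],[0,0,0],[0,0,0]], "rotation": [[0,0,0],[0,0,0],[0,0,0],[0,0,0],[0,0,0],[0,0,0],[0,0,0],[0,0,0],[0,0,0],[0,0,0]], "grip": 1, "grip_force": 60}}

```text
time: 36.9
tool_pos: [0.4754, 0.062, 0.0616]
ee_rot: [2.111, 2.326, 0.0]
force: [-0.9, 0.3, 4.0]
gripper_width: 0.0106
grip_force: 59.0
```

```bash
python3 -c "
from h import *
goto([.5,.257,.163],1.67)"
```

```text
t 36.9 tcp [0.4754 0.062  0.0616] psi 1.668 tilt [0. 0.] q [-0.02  0.09  2.06  0.    0.99 -0.11] F [-0.9  0.3  4. ] w 0.0106 g 59.0
  lin [ 19.17   4.34 -10.14] rot [ 0.     0.    -0.002]
```

{"name": "servo_tool", "arguments": {"linear": [[0,0,-0.3],[0,0,-0.7],[0,0,-1.2],[0,0,-2],[0,0,-3],[0,0,-4],[0,0,-5],[0,0,-6],[0,0,-7],[0,0,-8]], "rotation": [[0,0,0],[0,0,0],[0,0,0],[0,0,0],[0,0,0],[0,0,0],[0,0,0],[0,0,0],[0,0,0],[0,0,0]]}}

```text
time: 37.9
tool_pos: [0.4753, 0.062, 0.1424]
ee_rot: [2.111, 2.326, 0.0]
force: [0.2, -0.3, -3.9]
gripper_width: 0.0105
grip_force: 58.6
```

```bash
python3 -c "
from h import *
goto([.5,.257,.14],1.67)
p=eyes.get_image('scene');cv2.imwrite('pics/hood1.png',p['image'][100:400,150:550,::-1])
print([(d['point'],d['confidence']) for n in ('hood','tray_floor','angle_a') for d in spotter.landmark_of(n,p)])"
```

```text
t 37.9 tcp [0.4753 0.062  0.1424] psi 1.668 tilt [ 0. -0.] q [-0.02 -0.03  2.01 -0.    1.16 -0.11] F [ 0.2 -0.3 -3.9] w 0.0105 g 58.6
  lin [19.17  4.35  0.24] rot [ 0.     0.    -0.002]
[([0.472, 0.0626, 0.0832], 0.72), ([0.4772, 0.0574, 0.0071], 0.84), ([0.3884, -0.3012, -0.0024], 0.65), ([0.5573, -0.2522, -0.0009], 0.56)]
```

View pics/hood1.png

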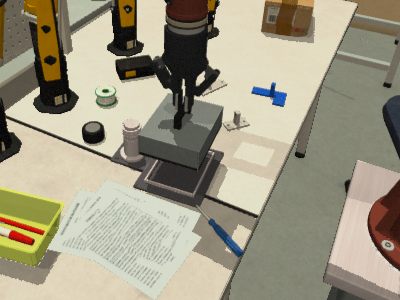

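{"name": "servo_tool", "arguments": {"linear": [[1,0,0],[2.5,0,0],[4.5,0.5,0],[7,1,0],[9.5,1.5,0],[12,2,0],[14.5,2.8,0],[17,3.5,0],[18.7,4.1,0],[19.2,4.3,0]], "rotation": [[0,0,0],[0,0,0],[0,0,0],[0,0,0],[0,0,0],[0,0,0],[0,0,0],[0,0,0],[0,0,0],[0,0,0]]}}

```text
time: 39.1
tool_pos: [0.4992, 0.2591, 0.1408]
ee_rot: [-2.108, -2.328, 0.001]
force: [-0.4, 0.4, -4.1]
gripper_width: 0.0106
grip_force: 58.7
```

{"name": "servo_tool", "arguments": {"linear": [[0,0,0.5],[0,0,1.5],[0,0,3],[0,0,4.5],[0,0,5.5],[0,0,6.5],[0,0,7.2],[0,0,7.8],[0,0,8.1],[0,0,8.3]], "rotation": [[0,0,0],[0,0,0],[0,0,0],[0,0,0],[0,0,0],[0,0,0],[0,0,0],[0,0,0],[0,0,0],[0,0,0]]}}

```text
time: 40.1
tool_pos: [0.4997, 0.2574, 0.0584]
ee_rot: [2.111, 2.326, 0.0]
force: [0.6, -0.2, -3.5]
gripper_width: 0.0104
grip_force: 58.7
```

{"name": "servo_tool", "arguments": {"linear": [[0,0,0.05],[0,0,0.1],[0,0,0.15],[0,0,0.2],[0,0,0.25],[0,0,0.3],[0,0,0.35],[0,0,0.35],[0,0,0.35],[0,0,0.35]], "rotation": [[0,0,0],[0,0,0],[0,0,0],[0,0,0],[0,0,0],[0,0,0],[0,0,0],[0,0,0],[0,0,0],[0,0,0]]}}

```text
time: 41.1
tool_pos: [0.4996, 0.2573, 0.0556]
ee_rot: [2.111, 2.327, 0.0]
force: [-2.7, -1.1, 5.5]
gripper_width: 0.0108
grip_force: 60.2
```

```bash
python3 -c "
from h import *
tool()"
```

```text
t 41.1 tcp [0.4996 0.2573 0.0556] psi 1.668 tilt [0. 0.] q [ 0.35  0.27  1.87 -0.    1.01  0.25] F [-2.7 -1.1  5.5] w 0.0108 g 60.2
```

{"name": "servo_tool", "arguments": {"linear": [[0,0,0],[0,0,0],[0,0,0],[0,0,0],[0,0,0],[0,0,0],[0,0,-1],[0,0,-3],[0,0,-6],[0,0,-10]], "rotation": [[0,0,0],[0,0,0],[0,0,0],[0,0,0],[0,0,0],[0,0,0],[0,0,0],[0,0,0],[0,0,0],[0,0,0]], "grip": -0.3}}

```text
time: 42.1
tool_pos: [0.4979, 0.2567, 0.1546]
ee_rot: [-2.11, -2.325, 0.006]
force: [0.7, 0.6, 0.0]
gripper_width: 0.0556
grip_force: 0.0
```

```bash
cat > m1.py <<'E'
from h import *
P=shoot()
yy=np.arange(0,6.28,.785)
for k,n,c,z,y in [("hood","hood",(.4996,.2573),0,[0.1]),("L","angle_a",(.5527,-.2536),0,[4.30]),("b1","bar_a",(.428,-.14),0,[.87]),("b2","bar_a",(.557,-.133),0,[2.66])]:
    g=c if n=="hood" else min([d["point"][:2] for p in P for d in spotter.landmark_of(n,p)],key=lambda q:np.hypot(*np.subtract(q,c)))
    if n!="hood" and np.hypot(*np.subtract(g,c))>.012: y=yy
    else: g=c
    r=fit(n,g,z,P,y,n=160 if n=="hood" else 80); print(k,np.round(g,3),r and (round(r[0],3),np.round(r[1],4),r[2]))
print([(np.round(d['point'],3),d['confidence']) for p in P for d in spotter.landmark_of('tray_floor',p)])
im=P[0]["image"][:,:,::-1]; cv2.imwrite("pics/m1.png",cv2.resize(im[140:300,230:430],(800,640),interpolation=cv2.INTER_CUBIC)[:600])
cv2.imwrite("pics/m1full.png",im)
tool()
E
python3 m1.py
```

```text
hood [0.5   0.257] (np.float64(0.102), array([0.4998, 0.2563, 0.0981]), 2)
L [ 0.553 -0.254] (np.float64(0.132), array([ 0.5517, -0.2534,  4.3148]), 2)
b1 [ 0.428 -0.14 ] (np.float64(0.202), array([ 0.4275, -0.1413,  0.8891]), 2)
b2 [ 0.557 -0.133] (np.float64(0.153), array([ 0.5575, -0.132 ,  2.7159]), 2)
[(array([0.475, 0.062, 0.006]), 0.95), (array([0.477, 0.058, 0.006]), 0.94)]
t 43.0 tcp [0.4995 0.2573 0.1548] psi 1.668 tilt [-0. -0.] q [0.35 0.14 1.81 0.   1.19 0.25] F [-0.2  0.4  0.1] w 0.0554 g 0.0
```

View pics/m1full.png

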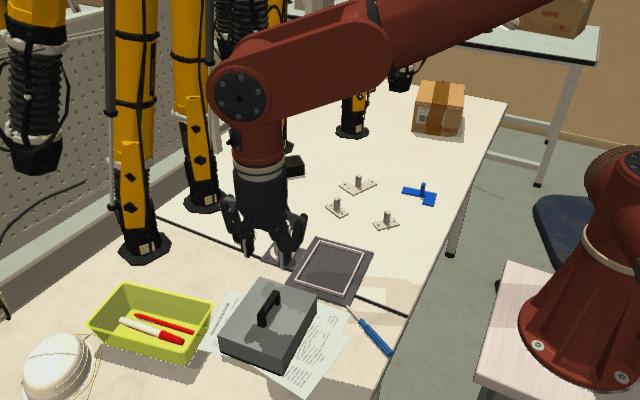

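Hood stands upright on the bench at (265,315), the empty tray with its light rim is at (330,268), and the plates are unmoved. Now I locate the tray by its rim.

```bash
cat > tray.py <<'E'
from h import *
P=shoot()
def run(P):
    G=[cv2.GaussianBlur(cv2.cvtColor(p["image"],cv2.COLOR_RGB2GRAY),(0,0),.8).astype(np.float32) for p in P]
    t=np.linspace(-1,1,60);one=np.ones(60)
    pts=np.vstack([np.c_[52*t,66*one],np.c_[52*t,-66*one],np.c_[52*one,66*t],np.c_[-52*one,66*t]])/1000
    pts=np.c_[pts,0*pts[:,:1]]
    def f(q):
        s=0
        for p,g in zip(P,G):
            u=proj(place(pts,q,.014),p).astype(np.float32)
            s+=cv2.remap(g,u[None,:,0],u[None,:,1],cv2.INTER_LINEAR).mean()
        return -s
    best=min((f([x,y,.099]),x,y) for x in np.arange(.466,.486,.001) for y in np.arange(.05,.073,.001))
    x0=np.array([best[1],best[2],.099])
    r=minimize(f,x0,method="Nelder-Mead",options=dict(initial_simplex=x0+np.array([[0,0,0],[.002,0,0],[0,.002,0],[0,0,.03]]),xatol=1e-5))
    print(np.round(r.x,4),r.fun)
run(P);run(P[:1]);run(P[1:])
goto([.5522,-.2535,.16],1.166)
E
python3 tray.py
```

```text
[0.4761 0.061  0.1003] -281.9215087890625
[0.4758 0.0609 0.1008] -160.70018005371094
[0.4772 0.0615 0.1025] -122.61673736572266
t 43.1 tcp [0.4995 0.2573 0.1549] psi 1.668 tilt [-0.  0.] q [0.35 0.14 1.81 0.   1.19 0.25] F [ 0.9  0.1 -0.9] w 0.0557 g 0.0
  lin [-51.35   0.3   -0.51] rot [-0.    -0.     0.502]
```

{"name": "servo_tool", "arguments": {"linear": [[-1,0,0],[-3,0,0],[-6,0,0],[-10,0,0],[-14,0,0],[-18,0,0],[-22,0,0],[-26,0,0],[-30,0,0],[-34,0,0]], "rotation": [[0,0,0],[0,0,0],[0,0,0.1],[0,0,0.15],[0,0,0.2],[0,0,0.3],[0,0,0.4],[0,0,0.5],[0,0,0.5],[0,0,0.5]]}}

```text
time: 44.1
tool_pos: [0.5321, -0.0834, 0.1551]
ee_rot: [2.621, 1.731, 0.0]
force: [0.2, 0.1, 0.0]
gripper_width: 0.0554
grip_force: 0.0
```

```bash
python3 m1.py; python3 -c "
from h import *
goto([.5522,-.2535,.05],1.166)"
```

```text
hood [0.5   0.257] (np.float64(0.039), array([0.5002, 0.2569, 0.0929]), 2)
L [ 0.553 -0.254] (np.float64(0.136), array([ 0.5527, -0.2537,  4.3052]), 2)
b1 [ 0.428 -0.14 ] (np.float64(0.408), array([ 0.4285, -0.143 ,  0.8631]), 2)
b2 [ 0.557 -0.133] (np.float64(0.087), array([ 0.5574, -0.1352,  2.7238]), 1)
[(array([0.477, 0.06 , 0.008]), 0.65), (array([0.477, 0.059, 0.006]), 0.64)]
t 45.0 tcp [ 0.5324 -0.081   0.1549] psi 1.168 tilt [0. 0.] q [-0.28  0.09  1.87  0.    1.19  0.12] F [ 0.3 -0.2  0.7] w 0.0555 g 0.0
t 45.0 tcp [ 0.5324 -0.081   0.1549] psi 1.168 tilt [0. 0.] q [-0.28  0.09  1.87  0.    1.19  0.12] F [ 0.3 -0.2  0.7] w 0.0555 g 0.0
  lin [-15.09   8.58  10.49] rot [ 0.    -0.     0.002]
```

{"name": "servo_tool", "arguments": {"linear": [[-1.5,0.9,0],[-4.5,2.5,0],[-8,4.5,0],[-11.5,6.5,0],[-14,8,0],[-15.1,8.6,0],[-15.1,8.6,1.5],[-15.1,8.6,4],[-15.1,8.6,7],[-15.1,8.6,9]], "rotation": [[0,0,0],[0,0,0],[0,0,0],[0,0,0],[0,0,0],[0,0,0],[0,0,0],[0,0,0],[0,0,0],[0,0,0]]}}

```text
time: 46.0
tool_pos: [0.5502, -0.251, 0.0613]
ee_rot: [-2.616, -1.731, 0.003]
force: [-1.4, -0.1, 0.2]
gripper_width: 0.0554
grip_force: 0.0
```

{"name": "servo_tool", "arguments": {"linear": [[0,0,1],[0,0,2.5],[0,0,4],[0,0,5],[0,0,5.4],[0,0,5.4],[0,0,5.4],[0,0,5.4],[0,0,5.4],[0,0,5.4]], "rotation": [[0,0,0],[0,0,0],[0,0,0],[0,0,0],[0,0,0],[0,0,0],[0,0,0],[0,0,0],[0,0,0],[0,0,0]]}}

```text
time: 47.0
tool_pos: [0.5526, -0.254, 0.0115]
ee_rot: [2.62, 1.731, 0.001]
force: [-1.0, 0.3, 0.2]
gripper_width: 0.0557
grip_force: 0.0
```

{"name": "servo_tool", "arguments": {"linear": [[0,0,0],[0,0,0],[0,0,0],[0,0,0],[0,0,0],[0,0,0],[0,0,0],[0,0,0],[0,0,0],[0,0,0]], "rotation": [[0,0,0],[0,0,0],[0,0,0],[0,0,0],[0,0,0],[0,0,0],[0,0,0],[0,0,0],[0,0,0],[0,0,0]], "grip": 1, "grip_force": 50}}

```text
time: 48.0
tool_pos: [0.5522, -0.2537, 0.011]
ee_rot: [-2.621, -1.732, 0.0]
force: [-0.8, 0.7, 2.4]
gripper_width: 0.0113
grip_force: 48.9
```

```bash
python3 -c "
from h import *
tool()
P=shoot();print([fit('angle_a',(.5525,-.2535),0,[p],[4.305],n=80) for p in P])"
```

```text
t 48.0 tcp [ 0.5522 -0.2537  0.011 ] psi 1.168 tilt [-0.  0.] q [-0.55  0.42  1.77 -0.    0.95 -0.14] F [-0.8  0.7  2.4] w 0.0113 g 48.9
[(np.float64(0.2403741478919983), array([ 0.55309037, -0.25607486,  4.33658456]), 1), None]
```

{"name": "servo_tool", "arguments": {"linear": [[0,0,-0.3],[0,0,-0.8],[0,0,-1.5],[0,0,-2.5],[0,0,-3.5],[0,0,-4.5],[0,0,-5.5],[0,0,-6.5],[0,0,-7.2],[0,0,-7.5]], "rotation": [[0,0,0],[0,0,0],[0,0,0],[0,0,0],[0,0,0],[0,0,0],[0,0,0],[0,0,0],[0,0,0],[0,0,0]]}}

```text
time: 49.2
tool_pos: [0.5529, -0.2541, 0.0873]
ee_rot: [2.62, 1.731, 0.001]
force: [0.5, -0.1, -1.3]
gripper_width: 0.0113
grip_force: 48.8
```

```bash
python3 -c "
from h import *
goto([.4505,.0766,.086],1.671)
P=shoot();print([fit('angle_a',(.5525,-.2535),.075,[p],[4.305],n=80) for p in P])"
```

```text
t 49.2 tcp [ 0.5529 -0.2541  0.0873] psi 1.168 tilt [ 0.002 -0.001] q [-0.55  0.31  1.74  0.    1.09 -0.14] F [ 0.5 -0.1 -1.3] w 0.0113 g 48.8
  lin [ 26.41 -22.39   0.08] rot [ 0.002  0.001 -0.503]
[(np.float64(0.17077624797821045), array([ 0.55398406, -0.25844589,  4.30242107]), 1), None]
```

{"name": "servo_tool", "arguments": {"linear": [[1,-0.8,0],[3,-2.5,0],[6,-5.1,0],[9.4,-8,0],[12.8,-10.9,0],[16.2,-13.7,0],[19.6,-16.6,0],[22.6,-19.2,0],[25.1,-21.3,0],[26.4,-22.4,0]], "rotation": [[0,0,0],[0,0,-0.05],[0,0,-0.1],[0,0,-0.15],[0,0,-0.2],[0,0,-0.25],[0,0,-0.3],[0,0,-0.35],[0,0,-0.45],[0,0,-0.5]]}}

```text
time: 50.4
tool_pos: [0.4471, 0.0797, 0.0851]
ee_rot: [-2.103, -2.33, 0.001]
force: [-0.1, -0.9, -1.2]
gripper_width: 0.0114
grip_force: 48.8
```

```bash
python3 -c "
from h import *
P=shoot();print([fit('angle_a',(.4505,.0766),.075,[p],[4.81],n=100) for p in P])
goto([.4505,.0766,.02],1.671)
"
```

```text
[(np.float64(0.1339978575706482), array([0.44734165, 0.0784998 , 4.80536144]), 1), (np.float64(0.8251028656959534), array([0.4480097 , 0.07836561, 4.76727892]), 1)]
t 50.6 tcp [0.4491 0.0773 0.0856] psi 1.669 tilt [-0.001 -0.   ] q [ 0.02  0.    2.1  -0.    1.04 -0.08] F [-0.6  0.1 -0.8] w 0.0115 g 48.8
  lin [-0.08  0.14  6.56] rot [-0.001  0.    -0.002]
```

{"name": "servo_tool", "arguments": {"linear": [[0,0,0],[0,0,0.5],[0,0,1.5],[0,0,2.7],[0,0,3.8],[0,0,4.8],[0,0,5.4],[0,0,5.8],[0,0,6.0],[0,0,6.0]], "rotation": [[0,0,0],[0,0,0],[0,0,0],[0,0,0],[0,0,0],[0,0,0],[0,0,0],[0,0,0],[0,0,0],[0,0,0]]}}

```text
time: 51.6
tool_pos: [0.4498, 0.077, 0.0258]
ee_rot: [-2.111, -2.327, 0.0]
force: [-0.4, -0.1, -1.0]
gripper_width: 0.0111
grip_force: 48.8
```

```bash
python3 -c "
from h import *
goto([.4505,.0766,.0175],1.671)
P=shoot();print([fit('angle_a',(.4505,.0766),.0146,[p],[4.81],n=100) for p in P])
im=P[0]['image'][:,:,::-1]; cv2.imwrite('pics/L1.png',cv2.resize(im[200:320,260:420],(800,600),interpolation=cv2.INTER_CUBIC))
"
```

```text
t 51.6 tcp [0.4498 0.077  0.0258] psi 1.668 tilt [-0.  0.] q [ 0.02  0.11  2.13  0.    0.9  -0.08] F [-0.4 -0.1 -1. ] w 0.0111 g 48.8
  lin [-0.04  0.07  0.83] rot [-0.    -0.    -0.003]
[(np.float64(0.19262045621871948), array([0.45041768, 0.07494225, 4.81616205]), 1), (np.float64(0.81053227186203), array([0.44710666, 0.07517515, 4.91387574]), 1)]
```

View pics/L1.png

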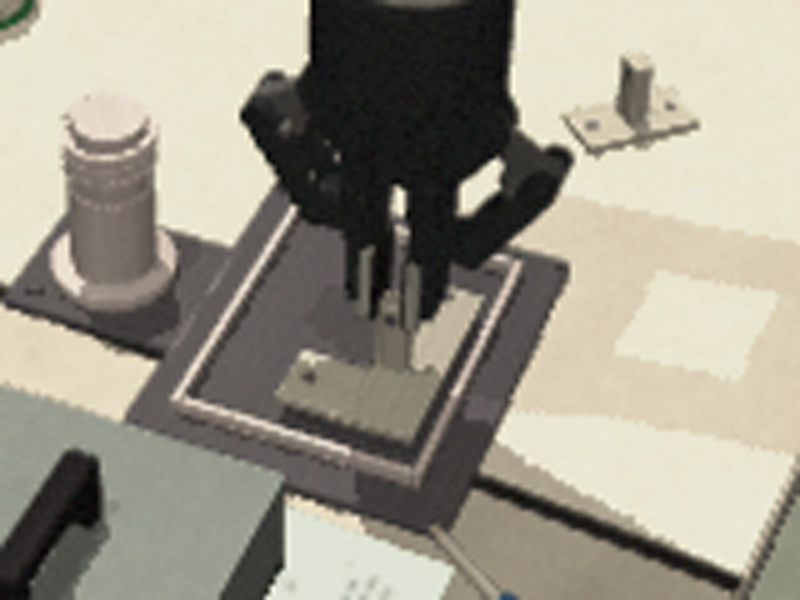

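{"name": "servo_tool", "arguments": {"linear": [[0,0.05,0.2],[0,0.05,0.4],[0,0.05,0.6],[0,0.05,0.75],[0,0.05,0.85],[0,0.05,0.9],[0,0.05,0.9],[0,0.05,0.9],[0,0.05,0.9],[0,0.05,0.9]], "rotation": [[0,0,0],[0,0,0],[0,0,0],[0,0,0],[0,0,0],[0,0,0],[0,0,0],[0,0,0],[0,0,0],[0,0,0]]}}

```text
time: 52.8
tool_pos: [0.45, 0.077, 0.017]
ee_rot: [-2.111, -2.326, 0.001]
force: [-3.2, -0.4, 3.8]
gripper_width: 0.0114
grip_force: 49.4
```

{"name": "servo_tool", "arguments": {"linear": [[0,0,0],[0,0,0],[0,0,0],[0,0,0],[0,0,0],[0,0,-0.5],[0,0,-2],[0,0,-5],[0,0,-9],[0,0,-12]], "rotation": [[0,0,0],[0,0,0],[0,0,0],[0,0,0],[0,0,0],[0,0,0],[0,0,0],[0,0,0],[0,0,0],[0,0,0]], "grip": 0.35}}

```text
time: 53.8
tool_pos: [0.4509, 0.077, 0.1393]
ee_rot: [2.11, 2.325, 0.002]
force: [0.3, -0.4, 0.0]
gripper_width: 0.028
grip_force: 0.0
```

{"name": "servo_tool", "arguments": {"linear": [[-1,0,0],[-3,0,0],[-5.5,0,0],[-8,0,0],[-10,0,0],[-12,0,0],[-13,0,0],[-13,0,0],[-13,0,0],[-13,0,0]], "rotation": [[0,0,-0.1],[0,0,-0.25],[0,0,-0.4],[0,0,-0.5],[0,0,-0.6],[0,0,-0.7],[0,0,-0.78],[0,0,-0.78],[0,0,-0.78],[0,0,-0.78]]}}

```text
time: 54.8
tool_pos: [0.4627, -0.0518, 0.1369]
ee_rot: [-1.069, -2.954, -0.0]
force: [0.1, 0.8, 0.4]
gripper_width: 0.0277
grip_force: 0.0
```

```bash
sed -i 's/("L","angle_a",(.5527,-.2536),0,\[4.30\])/("L","angle_a",(.4505,.0766),.006,[4.81])/' m1.py; python3 m1.py
```

```text
hood [0.5   0.257] (np.float64(0.037), array([0.5003, 0.2568, 0.1012]), 2)
L [0.45  0.077] (np.float64(0.274), array([0.4504, 0.0769, 4.7977]), 2)
b1 [ 0.428 -0.14 ] (np.float64(0.208), array([ 0.4277, -0.1409,  0.8695]), 1)
b2 [ 0.557 -0.133] (np.float64(0.499), array([ 0.5581, -0.1334,  2.7691]), 2)
[(array([0.478, 0.061, 0.007]), 0.84), (array([0.345, 0.168, 0.004]), 0.3)]
t 55.7 tcp [ 0.4628 -0.0525  0.1369] psi 2.448 tilt [ 0. -0.] q [-0.26 -0.05  2.04 -0.    1.15 -1.14] F [ 0.9  1.1 -0.2] w 0.028 g 0.0
```

```bash
python3 -c "
from h import *
goto([.428,-.1405,.011],2.451)"
```

```text
t 55.7 tcp [ 0.4628 -0.0525  0.1369] psi 2.448 tilt [ 0. -0.] q [-0.26 -0.05  2.04 -0.    1.15 -1.14] F [ 0.9  1.1 -0.2] w 0.028 g 0.0
  lin [-2.95 -9.   12.59] rot [ 0.     0.    -0.003]
```

{"name": "servo_tool", "arguments": {"linear": [[-0.5,-1.5,0],[-1.3,-4,0],[-2.2,-6.7,0],[-2.8,-8.5,0],[-2.9,-9,1],[-2.9,-9,3],[-2.9,-9,5.5],[-2.9,-9,8],[-2.9,-9,10],[-2.9,-9,11.2]], "rotation": [[0,0,0],[0,0,0],[0,0,0],[0,0,0],[0,0,0],[0,0,0],[0,0,0],[0,0,0],[0,0,0],[0,0,0]], "grip": 0.05}}

```text
time: 56.7
tool_pos: [0.426, -0.1387, 0.0225]
ee_rot: [-1.066, -2.951, -0.001]
force: [-0.8, 0.1, 0.2]
gripper_width: 0.0408
grip_force: 0.0
```

{"name": "servo_tool", "arguments": {"linear": [[0,0,0.5],[0,0,1],[0,0,1.3],[0,0,1.4],[0,0,1.4],[0,0,1.4],[0,0,1.4],[0,0,1.4],[0,0,1.4],[0,0,1.4]], "rotation": [[0,0,0],[0,0,0],[0,0,0],[0,0,0],[0,0,0],[0,0,0],[0,0,0],[0,0,0],[0,0,0],[0,0,0]]}}

```text
time: 57.7
tool_pos: [0.4276, -0.1402, 0.011]
ee_rot: [1.068, 2.954, -0.0]
force: [-0.2, 0.1, 0.6]
gripper_width: 0.0406
grip_force: 0.0
```

{"name": "servo_tool", "arguments": {"linear": [[0,0,0],[0,0,0],[0,0,0],[0,0,0],[0,0,0],[0,0,0],[0,0,0],[0,0,0],[0,0,0],[0,0,0]], "rotation": [[0,0,0],[0,0,0],[0,0,0],[0,0,0],[0,0,0],[0,0,0],[0,0,0],[0,0,0],[0,0,0],[0,0,0]], "grip": 1, "grip_force": 50}}

```text
time: 58.7
tool_pos: [0.4276, -0.1402, 0.0109]
ee_rot: [1.068, 2.954, -0.0]
force: [-0.8, -0.3, -1.1]
gripper_width: 0.008
grip_force: 48.8
```

{"name": "servo_tool", "arguments": {"linear": [[0,0,-0.3],[0,0,-0.8],[0,0,-1.5],[0,0,-2.5],[0,0,-3.5],[0,0,-4.5],[0,0,-5.5],[0,0,-6.5],[0,0,-7.2],[0,0,-7.5]], "rotation": [[0,0,0],[0,0,0],[0,0,0],[0,0,0],[0,0,0],[0,0,0],[0,0,0],[0,0,0],[0,0,0],[0,0,0]]}}

```text
time: 59.7
tool_pos: [0.4282, -0.1405, 0.0871]
ee_rot: [1.067, 2.953, -0.0]
force: [0.1, -1.2, -1.0]
gripper_width: 0.0076
grip_force: 48.8
```

```bash
python3 -c "
from h import *
P=shoot();print([fit('bar_a',(.428,-.1405),.075,[p],[.88],n=80) for p in P])
c=np.array([.4762,.0611]);a=.1005;R=np.array([[np.cos(a),-np.sin(a)],[np.sin(a),np.cos(a)]])
t1=c+R@[.0165,-.046];t2=c+R@[.0165,-.002];print(t1,t2)
goto([*t1,.086],1.671)"
```

```text
[(np.float64(0.2626793384552002), array([ 0.4296891 , -0.1455224 ,  0.86808275]), 1), None]
[0.49723196 0.01698757] [0.4928174  0.06076555]
t 59.9 tcp [ 0.4272 -0.14    0.0856] psi 2.448 tilt [-0.001  0.   ] q [-0.47 -0.01  2.11  0.    1.04 -1.35] F [ 0.2  0.5 -1.8] w 0.008 g 48.8
  lin [ 4.66 16.54 -0.04] rot [-0.    -0.001  0.777]
```

{"name": "servo_tool", "arguments": {"linear": [[0.3,1,0],[1,3.5,0],[1.9,6.6,0],[2.8,9.8,0],[3.6,12.8,0],[4.3,15.2,0],[4.65,16.5,0],[4.65,16.5,0],[4.65,16.5,0],[4.65,16.5,0]], "rotation": [[0,0,0.1],[0,0,0.2],[0,0,0.3],[0,0,0.4],[0,0,0.5],[0,0,0.6],[0,0,0.7],[0,0,0.775],[0,0,0.775],[0,0,0.775]]}}

```text
time: 60.9
tool_pos: [0.4968, 0.0164, 0.0852]
ee_rot: [-2.103, -2.333, 0.001]
force: [0.7, 0.4, -0.9]
gripper_width: 0.0079
grip_force: 48.9
```

{"name": "servo_tool", "arguments": {"linear": [[0,0,0],[0,0,0.5],[0,0,1.5],[0,0,2.7],[0,0,3.8],[0,0,4.8],[0,0,5.4],[0,0,5.8],[0,0,6.0],[0,0,6.0]], "rotation": [[0,0,0],[0,0,0],[0,0,0],[0,0,0],[0,0,0],[0,0,0],[0,0,0],[0,0,0],[0,0,0],[0,0,0]]}}

```text
time: 61.9
tool_pos: [0.4974, 0.0165, 0.0259]
ee_rot: [2.105, 2.332, 0.0]
force: [-0.8, -0.1, -0.3]
gripper_width: 0.0075
grip_force: 48.9
```

```bash
python3 -c "
from h import *
goto([.4972,.017,.017],1.671)
P=shoot();print([fit('bar_a',(.4972,.017),.0147,[p],[.1],n=80) for p in P])"
```

```text
t 61.9 tcp [0.4974 0.0165 0.0259] psi 1.673 tilt [0. 0.] q [-0.11  0.19  2.03  0.    0.92 -0.21] F [-0.8 -0.1 -0.3] w 0.0075 g 48.9
  lin [ 0.06 -0.02  0.89] rot [ 0.    -0.     0.002]
[(np.float64(0.2685331702232361), array([0.4998387 , 0.01369693, 0.10657003]), 1), None]
```

{"name": "servo_tool", "arguments": {"linear": [[0.05,0,0.2],[0.05,0,0.4],[0.05,0,0.6],[0.05,0,0.75],[0.05,0,0.85],[0.05,0,0.9],[0.05,0,0.9],[0.05,0,0.9],[0.05,0,0.9],[0.05,0,0.9]], "rotation": [[0,0,0],[0,0,0],[0,0,0],[0,0,0],[0,0,0],[0,0,0],[0,0,0],[0,0,0],[0,0,0],[0,0,0]]}}

```text
time: 63.1
tool_pos: [0.4971, 0.017, 0.0169]
ee_rot: [-2.105, -2.332, 0.001]
force: [-1.4, 0.1, 1.9]
gripper_width: 0.0078
grip_force: 49.2
```

{"name": "servo_tool", "arguments": {"linear": [[0,0,0],[0,0,0],[0,0,0],[0,0,0],[0,0,0],[0,0,-0.5],[0,0,-2],[0,0,-5],[0,0,-9],[0,0,-12]], "rotation": [[0,0,0],[0,0,0],[0,0,0],[0,0,0],[0,0,0],[0,0,0],[0,0,0],[0,0,0],[0,0,0],[0,0,0]], "grip": 0.35}}

```text
time: 64.1
tool_pos: [0.498, 0.0169, 0.1394]
ee_rot: [2.104, 2.33, 0.002]
force: [0.7, -0.9, 0.4]
gripper_width: 0.0277
grip_force: 0.0
```

{"name": "servo_tool", "arguments": {"linear": [[-1,0,0],[-3,-0.5,0],[-5.5,-1.5,0],[-8,-2.5,0],[-10,-4,0],[-12,-5,0],[-13,-6,0],[-13,-6,0],[-13,-6,0],[-13,-6,0]], "rotation": [[0,0,0.1],[0,0,0.2],[0,0,0.3],[0,0,0.4],[0,0,0.5],[0,0,0.55],[0,0,0.55],[0,0,0.55],[0,0,0.55],[0,0,0.55]]}}

```text
time: 65.1
tool_pos: [0.4511, -0.1178, 0.137]
ee_rot: [-2.658, -1.674, -0.001]
force: [-1.2, -0.2, -0.4]
gripper_width: 0.0279
grip_force: 0.0
```

```bash
sed -i 's/("b1","bar_a",(.428,-.14),0,\[.87\])/("b1","bar_a",(.4972,.017),.006,[.1])/' m1.py; python3 m1.py;python3 m1.py|grep b2
```

```text
hood [0.5   0.257] (np.float64(0.031), array([0.5004, 0.2579, 0.0961]), 2)
L [0.45  0.077] (np.float64(0.09), array([0.451 , 0.0765, 4.8094]), 2)
b1 [0.497 0.017] (np.float64(0.145), array([0.4979, 0.0175, 0.0391]), 2)
b2 [ 0.557 -0.133] (np.float64(0.102), array([ 0.5591, -0.1344,  2.738 ]), 1)
[(array([0.476, 0.058, 0.01 ]), 0.97), (array([0.457, 0.078, 0.006]), 0.59), (array([ 0.557, -0.135,  0.002]), 0.44), (array([0.479, 0.058, 0.007]), 0.74)]
t 66.0 tcp [ 0.4508 -0.1185  0.1369] psi 1.123 tilt [0. 0.] q [-0.41 -0.05  2.04  0.    1.15  0.04] F [ 0.4  0.4 -0.3] w 0.0278 g 0.0
b2 [ 0.557 -0.133] None
```

View pics/m1.png

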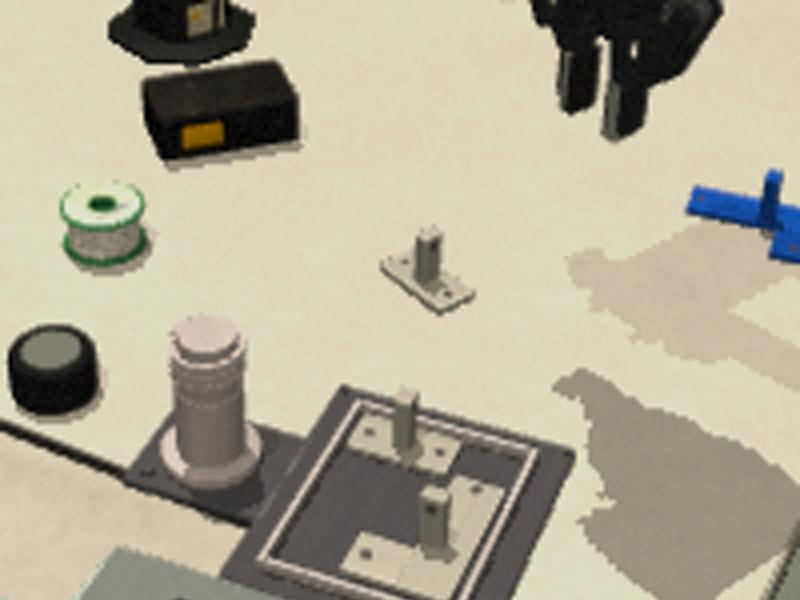

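The L and the first bar lie flat in the tray, and the last bar is unmoved at (428,285) of the crop.

```bash
python3 -c "
from h import *
goto([.5577,-.1337,.011],1.135)"
```

```text
t 66.9 tcp [ 0.4508 -0.1185  0.1369] psi 1.123 tilt [-0.  0.] q [-0.41 -0.05  2.04  0.    1.15  0.04] F [0.3 0.8 0.8] w 0.0281 g 0.0
  lin [ 3.26 10.29 12.59] rot [-0.    -0.    -0.012]
```

{"name": "servo_tool", "arguments": {"linear": [[0.5,1.5,0],[1.3,4,0],[2.2,7,0],[3,9.3,0],[3.3,10.3,1],[3.3,10.3,3],[3.3,10.3,5.5],[3.3,10.3,8],[3.3,10.3,10],[3.3,10.3,11.2]], "rotation": [[0,0,-0.01],[0,0,-0.01],[0,0,-0.01],[0,0,-0.01],[0,0,-0.01],[0,0,-0.01],[0,0,-0.01],[0,0,-0.01],[0,0,-0.01],[0,0,-0.01]], "grip": 0.05}}

```text
time: 67.9
tool_pos: [0.5565, -0.1329, 0.0227]
ee_rot: [-2.649, -1.684, 0.003]
force: [-0.2, 0.1, -1.6]
gripper_width: 0.0409
grip_force: 0.0
```

{"name": "servo_tool", "arguments": {"linear": [[0,0,0.5],[0,0,1],[0,0,1.3],[0,0,1.4],[0,0,1.4],[0,0,1.4],[0,0,1.4],[0,0,1.4],[0,0,1.4],[0,0,1.4]], "rotation": [[0,0,0],[0,0,0],[0,0,0],[0,0,0],[0,0,0],[0,0,0],[0,0,0],[0,0,0],[0,0,0],[0,0,0]]}}

```text
time: 68.9
tool_pos: [0.558, -0.1334, 0.0109]
ee_rot: [-2.651, -1.686, -0.0]
force: [-0.4, 0.1, 0.1]
gripper_width: 0.0404
grip_force: 0.0
```

{"name": "servo_tool", "arguments": {"linear": [[0,0,0],[0,0,0],[0,0,0],[0,0,0],[0,0,0],[0,0,0],[0,0,0],[0,0,0],[0,0,0],[0,0,0]], "rotation": [[0,0,0],[0,0,0],[0,0,0],[0,0,0],[0,0,0],[0,0,0],[0,0,0],[0,0,0],[0,0,0],[0,0,0]], "grip": 1, "grip_force": 50}}

```text
time: 69.9
tool_pos: [0.5581, -0.1334, 0.011]
ee_rot: [2.651, 1.686, 0.0]
force: [-0.0, -0.1, 0.9]
gripper_width: 0.0073
grip_force: 49.0
```

{"name": "servo_tool", "arguments": {"linear": [[0,0,-0.3],[0,0,-0.8],[0,0,-1.5],[0,0,-2.5],[0,0,-3.5],[0,0,-4.5],[0,0,-5.5],[0,0,-6.5],[0,0,-7.2],[0,0,-7.5]], "rotation": [[0,0,0],[0,0,0],[0,0,0],[0,0,0],[0,0,0],[0,0,0],[0,0,0],[0,0,0],[0,0,0],[0,0,0]]}}

```text
time: 70.9
tool_pos: [0.5586, -0.1336, 0.0872]
ee_rot: [2.65, 1.685, 0.002]
force: [-0.0, 0.3, -0.2]
gripper_width: 0.0078
grip_force: 48.8
```

```bash
python3 -c "
from h import *
P=shoot();print([fit('bar_a',(.5577,-.1337),.075,[p],[2.71],n=80) for p in P])
goto([.4928,.0608,.086],1.671)"
```

```text
[(np.float64(0.19735342264175415), array([ 0.56058442, -0.13754594,  2.72583498]), 1), None]
t 71.1 tcp [ 0.5576 -0.1332  0.0855] psi 1.133 tilt [-0.001  0.   ] q [-0.36  0.25  1.83 -0.    1.07  0.08] F [ 0.6  0.6 -1.5] w 0.0078 g 48.8
  lin [ 14.82 -14.1   -0.04] rot [-0.001 -0.    -0.538]
```

{"name": "servo_tool", "arguments": {"linear": [[0.7,-0.7,0],[2.3,-2.2,0],[4.6,-4.4,0],[7,-6.7,0],[9.4,-9,0],[11.8,-11.2,0],[13.8,-13.1,0],[14.8,-14.1,0],[14.8,-14.1,0],[14.8,-14.1,0]], "rotation": [[0,0,-0.05],[0,0,-0.1],[0,0,-0.15],[0,0,-0.2],[0,0,-0.3],[0,0,-0.4],[0,0,-0.5],[0,0,-0.54],[0,0,-0.54],[0,0,-0.54]]}}

```text
time: 72.1
tool_pos: [0.4934, 0.0599, 0.0858]
ee_rot: [2.106, 2.33, -0.001]
force: [-0.6, -1.0, -1.0]
gripper_width: 0.0078
grip_force: 48.9
```

{"name": "servo_tool", "arguments": {"linear": [[0,0,0],[0,0,0.5],[0,0,1.5],[0,0,2.7],[0,0,3.8],[0,0,4.8],[0,0,5.4],[0,0,5.8],[0,0,6.0],[0,0,6.0]], "rotation": [[0,0,0],[0,0,0],[0,0,0],[0,0,0],[0,0,0],[0,0,0],[0,0,0],[0,0,0],[0,0,0],[0,0,0]]}}

```text
time: 73.1
tool_pos: [0.4931, 0.0605, 0.0258]
ee_rot: [-2.105, -2.332, 0.0]
force: [0.2, 0.1, -0.6]
gripper_width: 0.0079
grip_force: 48.9
```

```bash
python3 -c "
from h import *
goto([.4928,.0608,.017],1.671)"
```

```text
t 73.1 tcp [0.4931 0.0605 0.0258] psi 1.673 tilt [-0. -0.] q [-0.02  0.19  2.03 -0.    0.92 -0.12] F [ 0.2  0.1 -0.6] w 0.0079 g 48.9
  lin [ 0.03 -0.03  0.88] rot [-0.     0.     0.002]
```

Lower, release, go up and back to above the hood.

{"name": "servo_tool", "arguments": {"linear": [[0,0,0.2],[0,0,0.4],[0,0,0.6],[0,0,0.75],[0,0,0.85],[0,0,0.9],[0,0,0.9],[0,0,0.9],[0,0,0.9],[0,0,0.9]], "rotation": [[0,0,0],[0,0,0],[0,0,0],[0,0,0],[0,0,0],[0,0,0],[0,0,0],[0,0,0],[0,0,0],[0,0,0]]}}

```text
time: 74.1
tool_pos: [0.493, 0.0605, 0.017]
ee_rot: [-2.105, -2.332, 0.0]
force: [-0.5, 0.5, 2.3]
gripper_width: 0.008
grip_force: 49.1
```

{"name": "servo_tool", "arguments": {"linear": [[0,0,0],[0,0,0],[0,0,0],[0,0,0],[0,0,0],[0,0,-0.5],[0,0,-2],[0,0,-5],[0,0,-9],[0,0,-13]], "rotation": [[0,0,0],[0,0,0],[0,0,0],[0,0,0],[0,0,0],[0,0,0],[0,0,0],[0,0,0],[0,0,0],[0,0,0]], "grip": 0.35}}

```text
time: 75.1
tool_pos: [0.4924, 0.0605, 0.148]
ee_rot: [-2.105, -2.331, 0.001]
force: [-0.0, -0.4, 0.0]
gripper_width: 0.0277
grip_force: 0.0
```

{"name": "servo_tool", "arguments": {"linear": [[1,0,0],[3,0.5,0],[6,1,0],[9,1.5,0],[12,2,0],[15,2.3,0],[17.5,2.5,0],[19,2.5,0],[19.5,2.5,0],[19.5,2.5,0]], "rotation": [[0,0,0],[0,0,0],[0,0,0],[0,0,0],[0,0,0],[0,0,0],[0,0,0],[0,0,0],[0,0,0],[0,0,0]], "grip": 0}}

```text
time: 76.1
tool_pos: [0.4977, 0.257, 0.1466]
ee_rot: [2.104, 2.333, -0.001]
force: [-0.1, -0.1, 1.0]
gripper_width: 0.0428
grip_force: 0.0
```

```bash
sed -i 's/("b2","bar_a",(.557,-.133),0,\[2.66\])/("b2","bar_a",(.4928,.0608),.006,[.1])/; s/im\[140:300,230:430\]/im[180:310,250:430]/' m1.py; python3 m1.py; python3 -c "
from h import *
goto([.4996,.2573,.0556],1.668)"
```

```text
hood [0.5   0.257] (np.float64(0.13), array([0.5005, 0.2552, 0.0973]), 2)
L [0.45  0.077] (np.float64(0.111), array([0.451 , 0.0775, 4.8091]), 2)
b1 [0.497 0.017] (np.float64(0.191), array([0.4976, 0.0175, 0.038 ]), 2)
b2 [0.493 0.061] (np.float64(0.188), array([0.4976, 0.0173, 0.0367]), 2)
[(array([0.477, 0.059, 0.008]), 0.55), (array([0.477, 0.062, 0.009]), 0.82)]
t 77.0 tcp [0.498  0.257  0.1469] psi 1.673 tilt [-0.  0.] q [0.35 0.14 1.82 0.   1.18 0.25] F [0.4 0.1 0.6] w 0.0426 g 0.0
t 77.0 tcp [0.498  0.257  0.1469] psi 1.673 tilt [-0.  0.] q [0.35 0.14 1.82 0.   1.18 0.25] F [0.4 0.1 0.6] w 0.0426 g 0.0
  lin [0.01 0.16 9.13] rot [-0.    -0.     0.005]
```

View pics/m1.png

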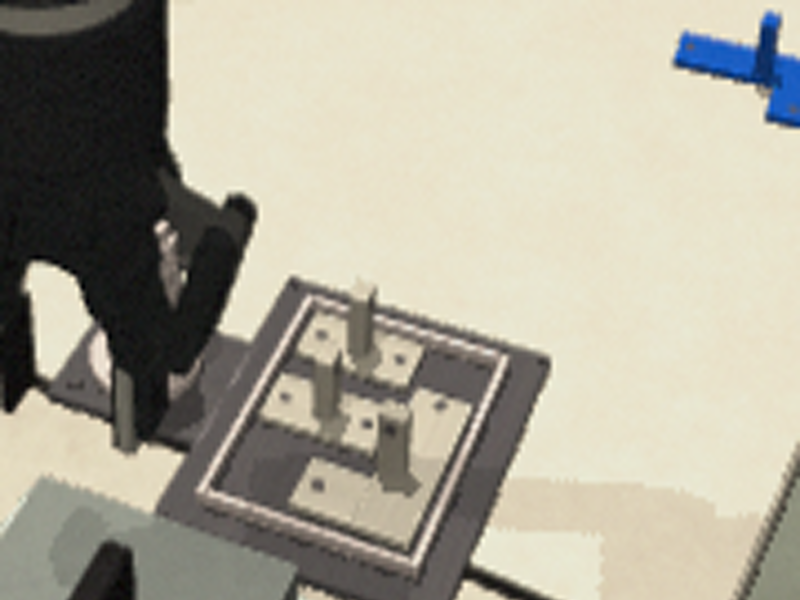

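All three plates lie flat in the tray without overlapping, with tabs at about (362,320), (327,390) and (395,450) of the crop. Next I fetch the hood.

{"name": "servo_tool", "arguments": {"linear": [[0,0.1,0.5],[0,0.15,2],[0,0.15,4],[0,0.15,6],[0,0.15,7.7],[0,0.15,8.7],[0,0.15,9],[0,0.15,9],[0,0.15,9],[0,0.15,9]], "rotation": [[0,0,0.005],[0,0,0.005],[0,0,0.005],[0,0,0.005],[0,0,0.005],[0,0,0.005],[0,0,0.005],[0,0,0.005],[0,0,0.005],[0,0,0.005]]}}

```text
time: 78.0
tool_pos: [0.5005, 0.2575, 0.058]
ee_rot: [2.11, 2.326, 0.003]
force: [-0.2, 0.1, -0.3]
gripper_width: 0.0424
grip_force: 0.0
```

{"name": "servo_tool", "arguments": {"linear": [[0,0,0],[0,0,0],[0,0,0],[0,0,0],[0,0,0],[0,0,0],[0,0,0],[0,0,0],[0,0,0],[0,0,0]], "rotation": [[0,0,0],[0,0,0],[0,0,0],[0,0,0],[0,0,0],[0,0,0],[0,0,0],[0,0,0],[0,0,0],[0,0,0]], "grip": 1, "grip_force": 60}}

```text
time: 79.0
tool_pos: [0.5006, 0.2575, 0.058]
ee_rot: [2.11, 2.326, 0.003]
force: [-0.2, 0.3, 6.4]
gripper_width: 0.0001
grip_force: 2.8
```

{"name": "servo_tool", "arguments": {"linear": [[0,0,-0.3],[0,0,-0.8],[0,0,-1.6],[0,0,-2.6],[0,0,-3.7],[0,0,-4.8],[0,0,-6],[0,0,-7.2],[0,0,-8.2],[0,0,-8.7]], "rotation": [[0,0,0],[0,0,0],[0,0,0],[0,0,0],[0,0,0],[0,0,0],[0,0,0],[0,0,0],[0,0,0],[0,0,0]]}}

```text
time: 80.0
tool_pos: [0.5004, 0.2575, 0.1457]
ee_rot: [2.11, 2.326, 0.003]
force: [-0.9, -1.2, -0.2]
gripper_width: 0.0001
grip_force: 0.0
```

```bash
python3 -c "
from h import *
goto([.4758,.0613,.143],1.670)
P=shoot();print([fit('hood',(.4996,.257),.087,[p],[.1],n=180) for p in P])"
```

```text
t 80.0 tcp [0.5004 0.2575 0.1457] psi 1.668 tilt [0.002 0.001] q [ 0.35  0.15  1.82 -0.    1.17  0.25] F [-0.9 -1.2 -0.2] w 0.0001 g 0.0
  lin [-19.29  -4.34   0.25] rot [ 0.002 -0.001 -0.002]
[None, (np.float64(0.3412264585494995), array([0.48973542, 0.2267288 , 0.00300239]), 1)]
```

```bash
python3 -c "
from h import *
P=shoot()
a=P[0]['image'][220:400,190:430,::-1]
cv2.imwrite('pics/slip.png',cv2.resize(a,(800,600),interpolation=cv2.INTER_CUBIC))
for p in P:
  for d in spotter.landmark_of('hood',p)+spotter.landmark_of('hood_handle',p): print(np.round(d['point'],3),d['confidence'])
  for g in [(.4996,.257)]: print(fit('hood',g,0,[p],[.1],n=180))
"
```

```text
[0.499 0.258 0.   ] 0.8
[0.5   0.259 0.07 ] 0.94
[0.475 0.059 0.01 ] 0.55
(np.float64(0.016097843647003174), array([0.50030218, 0.25585306, 0.09923599]), 1)
[0.497 0.258 0.   ] 0.86
[ 0.758 -0.071  0.001] 0.44
[0.498 0.261 0.073] 0.91
(np.float64(0.22994768619537354), array([0.50183459, 0.24093734, 0.10692383]), 1)
```

View pics/slip.png

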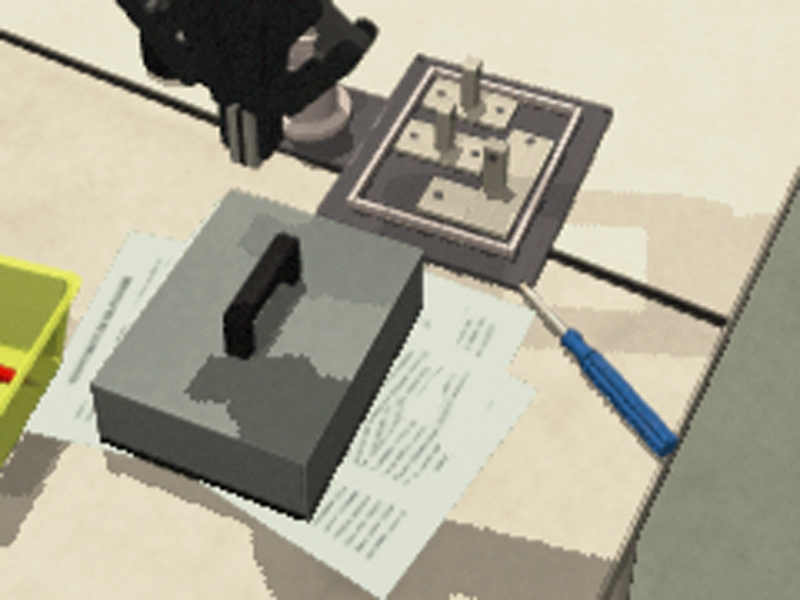

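The hood has not moved but the fingers shut empty, so I re-grasp, lower this time.

{"name": "servo_tool", "arguments": {"linear": [[0,0,0],[0,0,0],[0,0,0],[0,0,0],[0,0,0],[0,0,0],[0,0,0],[0,0,0],[0,0,0],[0,0,0]], "rotation": [[0,0,0],[0,0,0],[0,0,0],[0,0,0],[0,0,0],[0,0,0],[0,0,0],[0,0,0],[0,0,0],[0,0,0]], "grip": -0.5}}

```text
time: 81.6
tool_pos: [0.4995, 0.2571, 0.1439]
ee_rot: [2.111, 2.326, 0.0]
force: [0.2, 0.1, -0.2]
gripper_width: 0.064
grip_force: 0.0
```

{"name": "servo_tool", "arguments": {"linear": [[0,0,0.5],[0,0,2],[0,0,4],[0,0,6],[0,0,7.5],[0,0,8.5],[0,0,9],[0,0,9],[0,0,9],[0,0,9]], "rotation": [[0,0,0],[0,0,0],[0,0,0],[0,0,0],[0,0,0],[0,0,0],[0,0,0],[0,0,0],[0,0,0],[0,0,0]]}}

```text
time: 82.6
tool_pos: [0.5005, 0.2575, 0.055]
ee_rot: [2.11, 2.326, 0.003]
force: [-0.1, 0.5, -0.3]
gripper_width: 0.0644
grip_force: 0.0
```

```bash
python3 -c "
from h import *
tool()
P=shoot()
for p in P: print(fit('hood',(.5,.257),0,[p],[.1],n=180))
cv2.imwrite('pics/pre.png',cv2.resize(P[0]['image'][230:350,190:350,::-1],(800,600),interpolation=cv2.INTER_CUBIC))
"
```

```text
t 82.6 tcp [0.5005 0.2575 0.055 ] psi 1.668 tilt [0.002 0.001] q [0.35 0.27 1.87 0.   1.   0.25] F [-0.1  0.5 -0.3] w 0.0644 g 0.0
(np.float64(0.09332543611526489), array([0.50088841, 0.25486571, 0.09129181]), 1)
(np.float64(0.43858814239501953), array([0.5076807 , 0.20414456, 0.10035369]), 1)
```

View pics/pre.png

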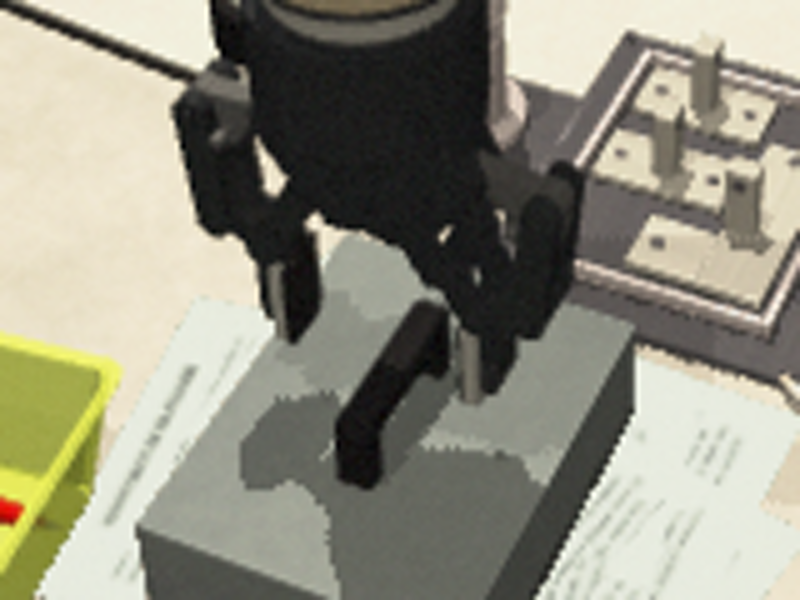

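The fingers straddle the bar: pads at (285,330) and (475,390), bar from (360,460) to (430,310). Close now.

{"name": "servo_tool", "arguments": {"linear": [[0,0,0],[0,0,0],[0,0,0],[0,0,0],[0,0,0],[0,0,0],[0,0,0],[0,0,0],[0,0,0],[0,0,0]], "rotation": [[0,0,0],[0,0,0],[0,0,0],[0,0,0],[0,0,0],[0,0,0],[0,0,0],[0,0,0],[0,0,0],[0,0,0]], "grip": 1, "grip_force": 60}}

```text
time: 83.8
tool_pos: [0.4997, 0.2572, 0.0541]
ee_rot: [2.111, 2.326, 0.0]
force: [-1.0, -0.0, 3.1]
gripper_width: 0.0113
grip_force: 58.8
```

```bash
python3 -c "
from h import *
tool()"
```

```text
t 83.8 tcp [0.4997 0.2572 0.0541] psi 1.668 tilt [0. 0.] q [ 0.35  0.27  1.87 -0.    1.    0.25] F [-1.  -0.   3.1] w 0.0113 g 58.8
```

{"name": "servo_tool", "arguments": {"linear": [[0,0,-0.3],[0,0,-0.8],[0,0,-1.6],[0,0,-2.6],[0,0,-3.7],[0,0,-4.8],[0,0,-6],[0,0,-7.2],[0,0,-8.2],[0,0,-8.7]], "rotation": [[0,0,0],[0,0,0],[0,0,0],[0,0,0],[0,0,0],[0,0,0],[0,0,0],[0,0,0],[0,0,0],[0,0,0]]}}

```text
time: 84.8
tool_pos: [0.5004, 0.2575, 0.1427]
ee_rot: [2.11, 2.326, 0.004]
force: [-0.9, -0.5, -3.2]
gripper_width: 0.0112
grip_force: 58.6
```

```bash
python3 -c "
from h import *
goto([.4758,.0613,.142],1.670)"
```

```text
t 84.8 tcp [0.5004 0.2575 0.1427] psi 1.668 tilt [0.002 0.001] q [0.35 0.15 1.82 0.   1.17 0.25] F [-0.9 -0.5 -3.2] w 0.0112 g 58.6
  lin [-19.29  -4.35   0.05] rot [ 0.002 -0.001 -0.002]
```

{"name": "servo_tool", "arguments": {"linear": [[-0.5,-1,0],[-1.5,-2.5,0],[-3.5,-3.8,0],[-6,-4.3,0],[-9,-4.3,0],[-12,-4.3,0],[-15,-4.3,0],[-17.5,-4.3,0],[-18.9,-4.3,0],[-19.3,-4.3,0]], "rotation": [[0,0,0],[0,0,0],[0,0,0],[0,0,0],[0,0,0],[0,0,0],[0,0,0],[0,0,0],[0,0,0],[0,0,0]]}}

```text
time: 85.8
tool_pos: [0.4746, 0.0598, 0.1404]
ee_rot: [-2.113, -2.324, 0.001]
force: [-0.4, 0.2, -4.3]
gripper_width: 0.0114
grip_force: 58.7
```

{"name": "servo_tool", "arguments": {"linear": [[0,0,0],[0,0,0],[0,0,0],[0,0,0.3],[0,0,0.8],[0,0,1.5],[0,0,2],[0,0,2.3],[0,0,2.5],[0,0,2.5]], "rotation": [[0,0,0],[0,0,0],[0,0,0],[0,0,0],[0,0,0],[0,0,0],[0,0,0],[0,0,0],[0,0,0],[0,0,0]]}}

```text
time: 86.8
tool_pos: [0.4752, 0.0609, 0.1155]
ee_rot: [-2.111, -2.326, 0.001]
force: [-0.5, 0.4, -2.7]
gripper_width: 0.0114
grip_force: 58.7
```

```bash
python3 -c "
from h import *
goto([.4758,.0613,.0625],1.670)
t=np.array(arm.get_obs()['tool_pos'])
P=shoot();print([fit('hood',(t[0],t[1]),t[2]-.0541,[p],[.1],n=180) for p in P])"
```

```text
t 86.8 tcp [0.4752 0.0609 0.1155] psi 1.668 tilt [-0.001  0.   ] q [-0.02  0.01  2.03  0.    1.1  -0.12] F [-0.5  0.4 -2.7] w 0.0114 g 58.7
  lin [0.04 0.07 5.3 ] rot [-0.001 -0.    -0.002]
[(np.float64(0.07663321495056152), array([0.47599671, 0.05946091, 0.1090576 ]), 1), (np.float64(0.5822166204452515), array([0.47554972, 0.06131893, 0.10370596]), 1)]
```

{"name": "servo_tool", "arguments": {"linear": [[0,0.05,0.5],[0,0.05,1],[0,0.05,1.6],[0,0.05,2.2],[0,0.05,2.8],[0,0.05,3.4],[0,0.05,4],[0,0.05,4.5],[0,0.05,4.8],[0,0.05,5.0]], "rotation": [[0,0,0],[0,0,0],[0,0,0],[0,0,0],[0,0,0],[0,0,0],[0,0,0],[0,0,0],[0,0,0],[0,0,0]]}}

```text
time: 88.0
tool_pos: [0.4758, 0.0609, 0.0655]
ee_rot: [-2.111, -2.326, 0.0]
force: [0.6, -0.1, -3.0]
gripper_width: 0.0114
grip_force: 58.7
```

{"name": "servo_tool", "arguments": {"linear": [[0,0,0.1],[0,0,0.2],[0,0,0.3],[0,0,0.4],[0,0,0.45],[0,0,0.5],[0,0,0.55],[0,0,0.55],[0,0,0.55],[0,0,0.55]], "rotation": [[0,0,0],[0,0,0],[0,0,0],[0,0,0],[0,0,0],[0,0,0],[0,0,0],[0,0,0],[0,0,0],[0,0,0]]}}

```text
time: 89.0
tool_pos: [0.476, 0.0609, 0.0604]
ee_rot: [2.111, 2.327, 0.0]
force: [0.7, -0.5, -3.0]
gripper_width: 0.0112
grip_force: 58.7
```

```bash
python3 -c "
from h import *
tool()"
```

```text
t 89.0 tcp [0.476  0.0609 0.0604] psi 1.668 tilt [0. 0.] q [-0.02  0.1   2.06  0.    0.98 -0.12] F [ 0.7 -0.5 -3. ] w 0.0112 g 58.7
```

{"name": "servo_tool", "arguments": {"linear": [[0,0,0.05],[0,0,0.1],[0,0,0.15],[0,0,0.2],[0,0,0.2],[0,0,0.2],[0,0,0.2],[0,0,0.2],[0,0,0.2],[0,0,0.2]], "rotation": [[0,0,0],[0,0,0],[0,0,0],[0,0,0],[0,0,0],[0,0,0],[0,0,0],[0,0,0],[0,0,0],[0,0,0]]}}

```text
time: 90.0
tool_pos: [0.4761, 0.061, 0.0601]
ee_rot: [-2.111, -2.326, 0.001]
force: [-4.7, -0.0, 8.5]
gripper_width: 0.0113
grip_force: 60.3
```

Contact at the expected seat height. Release and withdraw.

{"name": "servo_tool", "arguments": {"linear": [[0,0,0],[0,0,0],[0,0,0],[0,0,0],[0,0,0],[0,0,-0.5],[0,0,-2],[0,0,-5],[0,0,-9],[0,0,-13]], "rotation": [[0,0,0],[0,0,0],[0,0,0],[0,0,0],[0,0,0],[0,0,0],[0,0,0],[0,0,0],[0,0,0],[0,0,0]], "grip": -0.2}}

```text
time: 91.0
tool_pos: [0.4753, 0.061, 0.1895]
ee_rot: [-2.111, -2.326, 0.001]
force: [1.7, -0.1, -1.3]
gripper_width: 0.0512
grip_force: 0.0
```

{"name": "servo_tool", "arguments": {"linear": [[-1,0,0],[-3,0,0],[-6,0,0],[-9,0,0],[-12,0,0],[-14,0,0],[-15,0,0],[-15,0,0],[-15,0,0],[-15,0,0]], "rotation": [[0,0,0],[0,0,0],[0,0,0],[0,0,0],[0,0,0],[0,0,0],[0,0,0],[0,0,0],[0,0,0],[0,0,0]]}}

```text
time: 92.0
tool_pos: [0.4903, -0.0874, 0.1882]
ee_rot: [-2.109, -2.327, -0.0]
force: [0.1, 0.5, -0.7]
gripper_width: 0.0517
grip_force: 0.0
```

```bash
python3 -c "
from h import *
tool()
P=shoot();print([fit('hood',(.476,.061),.006,[p],[.1],n=180) for p in P])
print([(np.round(d['point'],3),d['confidence']) for p in P for d in spotter.landmark_of('cap',p)])
cv2.imwrite('pics/end.png',P[0]['image'][:,:,::-1])"
```

```text
t 92.0 tcp [ 0.4903 -0.0874  0.1882] psi 1.669 tilt [-0.     0.001] q [-0.32 -0.04  1.93  0.    1.25 -0.42] F [ 0.1  0.5 -0.7] w 0.0517 g 0.0
[(np.float64(0.017215609550476074), array([0.4767028 , 0.0589089 , 0.09971554]), 1), (np.float64(0.2750888466835022), array([0.47644367, 0.0633297 , 0.09608582]), 1)]
[(array([ 0.7  ,  0.06 , -0.001]), 0.65), (array([0.698, 0.06 , 0.001]), 0.64)]
```

View pics/end.png

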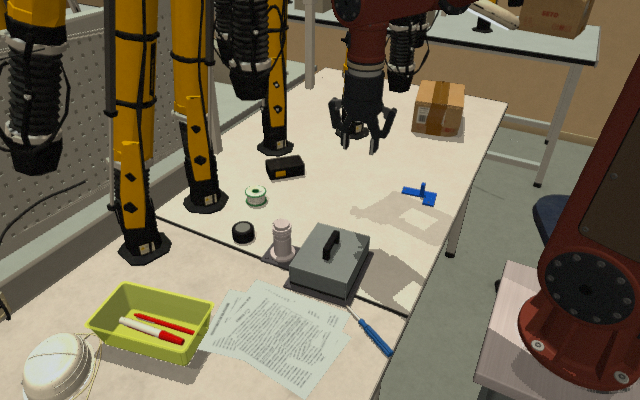

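The hood is seated squarely at (330,262), the cap is on the bench at (242,232), and the driver, battery and spool are untouched.

```bash
python3 -c "
from station import hand_in
print(hand_in())"
```

```text
the job is handed in; nothing more can be done
None
```

I handed the job in at about 92 s with the cap off on the bench, the three plates present (one L, two bars) flat in the tray and the hood set back over it; the hand-in call returned no verdict.

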